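# Clip down the spray gun's air tube and test its trigger

### The arm

A 6-joint arm with a two-finger parallel gripper is mounted at the origin on the work surface; the furniture and walls round the work are solid. World frame = base frame: x ahead of the robot, y to its left, z up, the work surface at z = 0. Lengths are in m, angles in rad, forces in N, time in s.
With the tool pointing down it reaches from about 0.25 to 0.775 m from the base axis. Payload 4 kg.
Tool frame: the origin (TCP) lies midway between the tips of the shut fingers; the grasp point (between the pads) lies 19 mm behind it; z points along the fingers, y is the line along which they close (so a half turn about z gives the same grasp; the last joint's range is limited). The gripper opens to 94 mm and grips with 3 to 60 N. Pads are 16 mm wide; open, the fingers measure 119 mm over their backs; the gripper's body (75 mm by 177 mm) begins 78 mm behind the grasp point.
Start: joints at [-1.351, 0.087, 1.371, -0, 1.684, -0.103], TCP at [0.174, -0.522, 0.182] pointing down, gripper open.
Joint ranges: [-3.1, 3.1], [-0.76, 2.03], [0.27, 2.55], [-1.08, 4.22], [0.17, 2.65], [-2.57, 2.57]. Speed limits (rad/s): [2.79, 2.79, 3.14, 3.14, 3.14, 3.14].

### API

Orientations are given as a unit quaternion [w, x, y, z].
In Python, from plant import arm gives the robot as it stands.
- The arm moves only by the tool move_arm, never from a script. Its argument "plan" is a list of rows, each a list of 5 numbers: the gripper command: -1 is fully open, 1 is shut, values between are in proportion, then the shift along the tool's x, y, z in m, then the turn about the tool's z in rad. A call has 1 to 10 rows; each row is the pose to reach, as a shift and turn from the pose commanded when the call began, along the tool's axes at that moment; what a row does not reach only later rows make up. A row lasts 1/10 s, in which the tool goes at most 50 mm and 8.59 degrees, less where a joint would pass 70% of its speed; a pose out of reach is approached as far as the arm can. A call with a gripper value outside its range is refused whole. The fingers move at their own pace and stop on an object; "newtons" is the grip in N (left out, the last holds). Time passes only in rows, so rows that repeat a pose let the fingers close. It gives the time, the measured TCP pose, the force, the opening and the grip force at its end, in the units of the state.
- arm.state(): the state, without advancing time (a new reading comes with each control period).
- arm.camera(name): name is "scene" or "top" or "wrist"; returns a dict with "img" (384x512x3 uint8, red, green, blue), "fx", "fy", "cx", "cy" (pixels), "k1" (the pictures are not rectified: a ray, as slopes to the right and down, at radius r is drawn at 1 + k1 r^2 times it, then the intrinsics apply), "eye" and "orientation" of the camera in the world. Camera axes: x right, y down, z forward; pixel columns grow to the right and rows downward; lengths in m; the calibration is good to about 2 mm. A picture is of the moment at which its call begins. There is no depth.
- arm.sign_off(): hands the job in; it is judged then, once.
Trained networks look in a picture, given as the dict that the camera call returned (one of the last four; its "shot" number tells which), for a name from the list of things; names that differ only in an ending like _2 or _b are one class to them, and where a whole thing is asked for, a point or a joint stands for the part that bears it (a point fixed in the world has none). Each returns a list of dicts, best first, with "p" (0 to 1); they miss things now and then, are a little off and sometimes report something else, mostly with a low value. They report only what shows in the picture. A call takes as long as a camera call. They do not tell look-alikes from the thing itself.
- arm.find_in(query, picture): "bbox" ([left, top, right, bottom] in pixels, round what is visible of it).
- arm.masks_of(query, picture): "pixels" (384x512 bool, what is visible of it) and "bbox" ([left, top, right, bottom] in pixels, round what is visible of it).
The state is a dict: "clock": time; "qpos": joint angles; "dq": joint speeds; "joint_torque": joint torques, N m; "tcp_pos": TCP position; "orientation": TCP orientation; "force": force on the tool from outside, world axes, zero at the start; "torque": the same for the moment, N m; "gripper_width": finger opening in m; "gripper_force": force on a finger pad.
Only numpy, scipy, OpenCV 4.12 (cv2) and the standard library are available. Lean on these libraries where they do the work, as an engineer would, in place of code of your own. Each camera call takes 0.05 s, during which the arm holds its last target. There are 200 camera calls.

### The job

The air tube of the spray gun on the sloping board still has to be clipped at its dark saddle. Take the smaller of the two loose grey spring clips and push it squarely over the tube at that saddle, between the two dark collars, until both arms snap past the tube and the clip sits fully home; then, with the tube clipped, squeeze the gun's trigger all the way to its stop and let it spring back.

Things in the scene. Friction and masses are not known exactly. Their poses are not given: they have to be found in the camera images.
- clip: Smaller loose grey plastic spring clip, 66 mm high, about 60 g, standing on its feet on the table, tab up. Origin midway between the feet, on the table; z up to the tab. Bridge 30 (x) by 24 (y) by 5 mm; two sprung arms hang from it at +x and -x, part along x, and end in feet flared out to 29 mm. The tube will lie along y. Same after half a turn about z.
- clip_tab (a point): Where to hold the small clip; its axes. The tab is an upright block 14 (x) by 16 (y) by 34 mm tall with dark ribs; this point is on its centre line, 12 mm below its top, 22 mm above the bridge's top (which juts out 8 mm beyond the tab in x, 4 mm in y) and 54 mm above the feet.
- clip_axis (a point): Small clip, same axes: where the tube's centre line lies when the clip is home; on the clip's centre line, 37.4 mm below clip_tab, 16.5 mm above the feet.
- wide_clip: The other loose clip, alike but 1.5 times as wide: bridge 45 by 36 mm, tab 21 by 24 mm, 80 mm high. Too wide for this tube, not needed. Origin midway between its feet. The two clips may stand in each other's place, left or right in front of the board.
- clip_arm_a (a joint): Opening angle (rad) of the small clip's arm at +x: about 0 at rest and again when home, about 0.18 as its lip passes the tube's widest point. Spring 1.1 N m/rad on a 20 mm arm; pushing the clip on takes some 8 to 12 N in all.
- clip_arm_b (a joint): The same for the arm at -x.
- station: Fixed wooden stand with a plywood board, 200 by 300 mm, sloping up away from the robot at 0.45 rad (26 degrees); turned up to 15 degrees about the vertical. It carries the air tube, held in two white end blocks, along its lower part and, on the left, the spray gun on its side. Origin on the table under the middle of the board, z up.
- saddle (a point): The clip's place: on the centre line of the aluminium air tube (20 mm diameter), midway between two dark collars (27 mm diameter, 42 mm clear), 30 mm off the board. Axes: x up the slope, y along the tube to the left, z square off the board. Push the clip on along -z, its y along the tube, tab outward; home when clip_axis is here. Only a 6 mm wide rib lies under the tube.
- trigger_squeeze (a point): Between the gun's rigid grey handle and its steel trigger bar, 30 mm off the board; axes as saddle, both run along x. Handle: 28 mm thick (y), 26 high (z), outer face at y -31 mm from here. Bar: 8 mm thick, 20 high, outer face at y +31 mm at rest, about +18 mm at its stop. Squeeze along y, fingers pointing along -z; 25 mm is free outside both.
- trigger (a joint): Trigger angle (rad): 0 at rest, 0.30 at its stop = fully squeezed, the bar still clear of the handle. Hinged 42 mm up the slope from trigger_squeeze; springs back by itself. At trigger_squeeze it takes about 2.5 N to start and 6 N at the stop.
Not all that is in view belongs to the job. Leave any purple or turquoise look-alike of the clip alone.

How it is judged:
By the outcome, as a careful person would: the job done as asked, in the order asked, and still so for the second after the job is handed in, with the robot touching nothing.
It also fails if it takes over 51 s, if anything falls off the work surface, if the arm or the gripper's body presses on something with over 40 N, if the wrist force passes 120 N, or if a joint passes its speed limit or range.

## Working session

There is one attempt and no reset: what is moved stays moved. The work goes in short steps, Python scripts to look and compute and a tool call to move; the robot and the scene stay as the last step left them, time stands still between calls to the robot, and variables do not carry over. Pictures are saved under pics/ and viewed, at most 10 in all, crops included, and the job is handed in when it is done.

Besides the shell and the picture viewer there is one more tool, called after "Emit:" in YAML: its name, and indented under it one key for each argument. move_arm: Moves the arm, as the interface text tells. Its arguments: {"type":"object","properties":{"plan":{"type":"array"},"newtons":{"type":"number"}},"required":["plan"]}

```bash
ls; mkdir -p pics
python3 - <<'E'
from plant import arm
import cv2,numpy as np
ims=[]
for n in ["scene","top","wrist"]:
    c=arm.camera(n); print(n,{k:np.round(v,4).tolist() if k!="img" else 0 for k,v in c.items() if k!="name"})
    cv2.imwrite(f"pics/{n}0.png",c["img"][:,:,::-1]); 
    for q in ["clip","wide_clip","station"]:
        print(q,[(np.round(d["bbox"]).tolist(),round(d["p"],2)) for d in arm.find_in(q,c)])
a=cv2.imread("pics/scene0.png");b=cv2.imread("pics/top0.png")
cv2.imwrite("pics/a.png",cv2.resize(a,(800,600)));cv2.imwrite("pics/b.png",cv2.resize(b,(800,600)))
print(arm.state())
E
```

```text
pics
scene {'img': 0, 'fx': 366.2516, 'fy': 366.2516, 'cx': 254.3543, 'cy': 189.2771, 'k1': -0.0934, 'eye': [-0.551, 0.142, 0.6868], 'orientation': [0.3358, -0.5725, 0.6439, -0.3807], 'shot': 1}
clip [([160.0, 234.0, 171.0, 255.0], 0.53), ([135.0, 246.0, 143.0, 265.0], 0.53), ([184.0, 234.0, 190.0, 260.0], 0.47)]
wide_clip [([329.0, 208.0, 346.0, 235.0], 0.87)]
station [([215.0, 154.0, 305.0, 211.0], 0.59)]
top {'img': 0, 'fx': 488.108, 'fy': 488.108, 'cx': 253.571, 'cy': 187.2638, 'k1': -0.1275, 'eye': [0.2854, 0.0307, 1.4777], 'orientation': [-0.0528, 0.7094, -0.7011, 0.0496], 'shot': 2}
clip [([162.0, 236.0, 169.0, 247.0], 0.53), ([178.0, 224.0, 186.0, 227.0], 0.42), ([131.0, 255.0, 148.0, 265.0], 0.42)]
wide_clip [([340.0, 223.0, 358.0, 236.0], 0.6)]
station [([216.0, 99.0, 328.0, 186.0], 0.95)]
wrist {'img': 0, 'fx': 330.1033, 'fy': 330.1033, 'cx': 258.3186, 'cy': 192.3936, 'k1': -0.0209, 'eye': [0.2522, -0.496, 0.3847], 'orientation': [0.114, 0.8031, -0.579, -0.0819], 'shot': 3}
clip []
wide_clip []
station []
{'clock': 0.6, 'qpos': array([-1.35111294e+00,  8.71750253e-02,  1.37068782e+00,  2.93701759e-05,
        1.68356751e+00, -1.03104225e-01]), 'dq': array([-0.00045388, -0.00059499, -0.00304852,  0.00080056, -0.00312624,
        0.00017754]), 'joint_torque': array([-1.39684264e-03, -3.39780378e+01, -3.02416921e+01,  7.17037031e-02,
        2.37451372e-02, -1.04488100e-05]), 'tcp_pos': array([ 0.17447847, -0.52163132,  0.18212573]), 'orientation': array([8.01624080e-05, 9.87003996e-01, 1.60695688e-01, 1.92944317e-05]), 'force': array([0.58060947, 1.10400839, 0.23961352]), 'torque': array([-0.00917739,  0.03593176,  0.029992  ]), 'gripper_force': 0.0, 'gripper_width': 0.09389538052971712}
```

View now.

View pics/a.png

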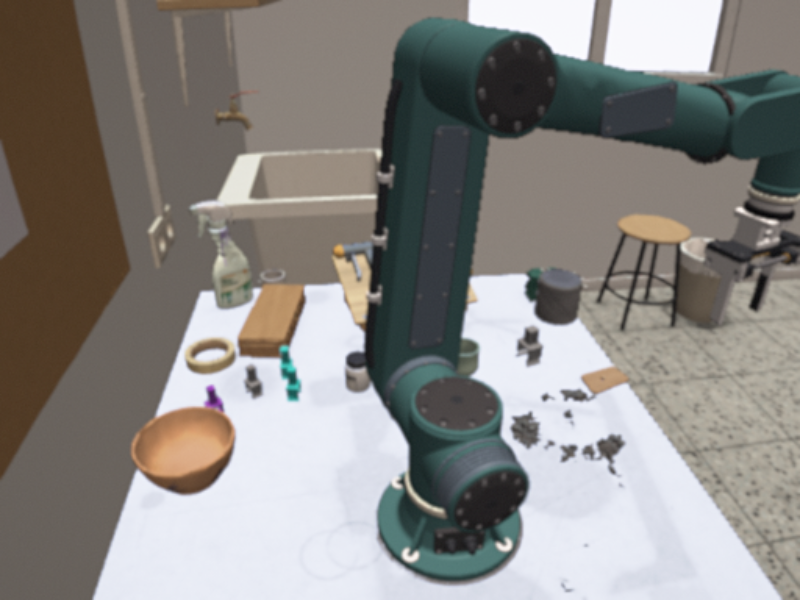

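View pics/b.png

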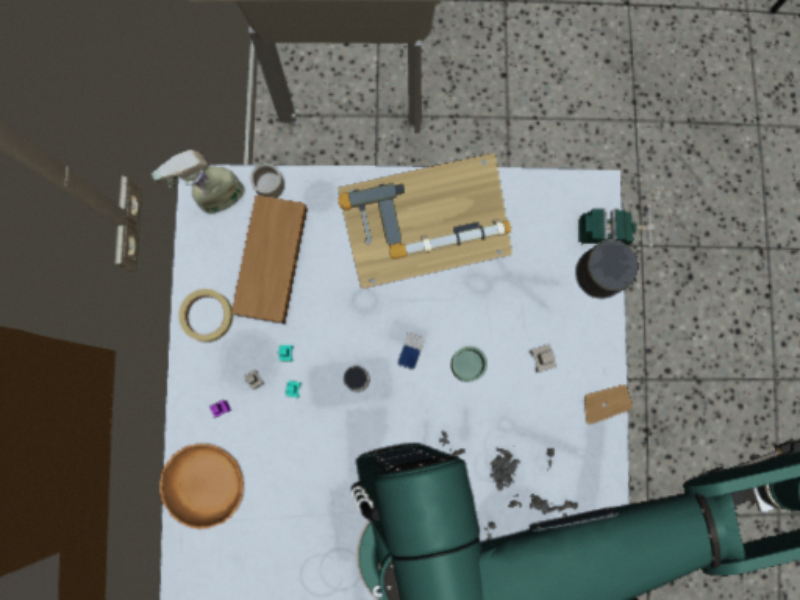

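```bash
cat > h.py <<'E'
from plant import arm
import cv2,numpy as np
from scipy.spatial.transform import Rotation as R
def rot(q): return R.from_quat([q[1],q[2],q[3],q[0]]).as_matrix()
def ray(c,u,v):
    d=np.array([(u-c["cx"])/c["fx"],(v-c["cy"])/c["fy"]]); s=d.copy()
    for _ in range(20): s=d/(1+c["k1"]*(s@s))
    r=rot(c["orientation"])@np.array([*s,1]); return np.array(c["eye"]),r
def at_z(c,u,v,z):
    e,r=ray(c,u,v); return e+r*(z-e[2])/r[2]
def proj(c,p):
    q=rot(c["orientation"]).T@(np.asarray(p,float)-c["eye"]); s=q[:2]/q[2]; s=s*(1+c["k1"]*(s@s))
    return np.array([c["cx"]+c["fx"]*s[0],c["cy"]+c["fy"]*s[1]])
def tri(obs):
    A=np.zeros((3,3));b=np.zeros(3)
    for c,(u,v) in obs:
        e,r=ray(c,u,v); r=r/np.linalg.norm(r);P=np.eye(3)-np.outer(r,r);A+=P;b+=P@e
    return np.linalg.solve(A,b)
def tool():
    s=arm.state(); return s["tcp_pos"],rot(s["orientation"]),s
E
python3 - <<'E'
from h import *
c=arm.camera("top")
k=512/800
for n,u,v,z in [("clip",254,380,.05),("turqA",286,353,.05),("turqB",293,389,.05),("purple",220,408,.05),("wide",543,358,.06),("saddle",468,233,.1),("tubeL",398,250,.1),("tubeR",505,228,.1),("blL",362,286,.03),("blR",511,252,.03),("trig",366,225,.12)]:
    print(n,at_z(c,u*k,v*k,z).round(3))
p,Rt,s=tool();print(Rt.round(3))
w=arm.camera("wrist");print((Rt.T@(w["eye"]-p)).round(3),(Rt.T@rot(w["orientation"])).round(3))
E
```

```text
clip [0.325 0.303 0.05 ]
turqA [0.377 0.244 0.05 ]
turqB [0.31  0.229 0.05 ]
purple [0.272 0.365 0.05 ]
wide [ 0.372 -0.237  0.06 ]
saddle [ 0.599 -0.093  0.1  ]
tubeL [0.566 0.036 0.1  ]
tubeR [ 0.61  -0.162  0.1  ]
blL [0.509 0.104 0.03 ]
blR [ 0.579 -0.183  0.03 ]
trig [0.608 0.095 0.12 ]
[[ 0.948  0.317  0.   ]
 [ 0.317 -0.948 -0.   ]
 [-0.     0.    -1.   ]]
[ 0.082  0.    -0.203] [[-0.001 -0.961 -0.278]
 [ 1.    -0.001  0.   ]
 [-0.001 -0.278  0.961]]
```

Emit:
move_arm:
  plan:
    - [-1,0.12,-0.09,-0.168,0.1]
    - [-1,0.459,-0.344,-0.168,0.1]
    - [-1,0.459,-0.344,-0.168,0.1]
    - [-1,0.459,-0.344,-0.168,0.1]
    - [-1,0.459,-0.344,-0.168,0.1]
    - [-1,0.459,-0.344,-0.168,0.1]
    - [-1,0.459,-0.344,-0.168,0.1]
    - [-1,0.459,-0.344,-0.168,0.1]
    - [-1,0.459,-0.344,-0.168,0.1]
    - [-1,0.459,-0.344,-0.168,0.1]

```text
clock: 1.7
tcp_pos: [0.4429, -0.1325, 0.326]
orientation: [0.0, 0.994, 0.111, 0.001]
force: [1.2, 0.1, 0.2]
gripper_width: 0.094
gripper_force: 0.0
```

Emit:
move_arm:
  plan:
    - [-1,0,0,0,0]
    - [-1,0,0,0,0]
    - [-1,0,0,0,0]

```text
clock: 2.0
tcp_pos: [0.4415, -0.1352, 0.3247]
orientation: [0.0, 0.994, 0.111, -0.001]
force: [-0.0, -0.0, -0.3]
gripper_width: 0.0939
gripper_force: 0.0
```

```bash
cat >> h.py <<'E'
import pickle
def snap(name,tag,scale=None,box=None):
    c=arm.camera(name); pickle.dump(c,open(f"{tag}.pkl","wb"))
    im=c["img"][:,:,::-1]
    if box: im=im[box[1]:box[3],box[0]:box[2]]
    if scale: im=cv2.resize(im,None,fx=scale,fy=scale,interpolation=cv2.INTER_CUBIC)
    cv2.imwrite(f"pics/{tag}.png",im); return c
E
python3 -c "
from h import *
snap('wrist','w1',1.5625)"
```

```text
(no output)
```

View pics/w1.png

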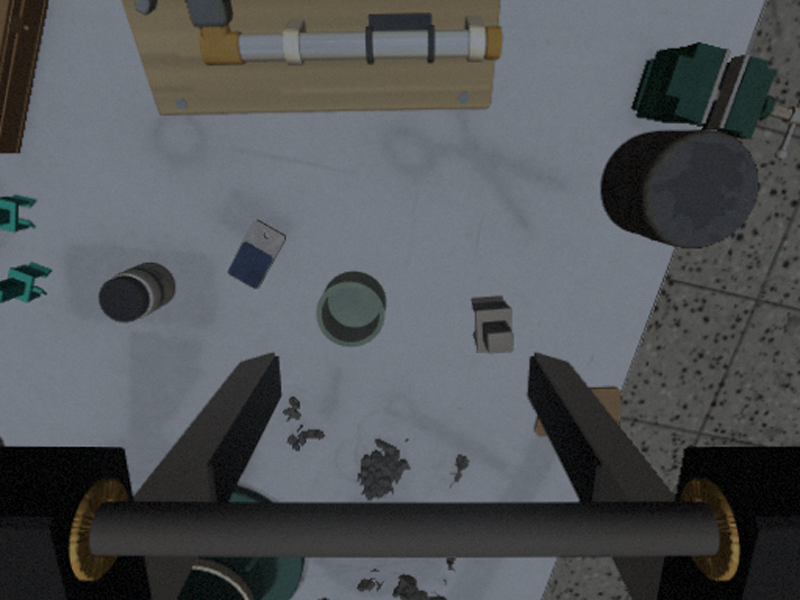

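Emit:
move_arm:
  plan:
    - [-1,-0.03,-0.453,0.085,0]
    - [-1,-0.03,-0.453,0.085,0]
    - [-1,-0.03,-0.453,0.085,0]
    - [-1,-0.03,-0.453,0.085,0]
    - [-1,-0.03,-0.453,0.085,0]
    - [-1,-0.03,-0.453,0.085,0]
    - [-1,-0.03,-0.453,0.085,0]
    - [-1,-0.03,-0.453,0.085,0]
    - [-1,-0.03,-0.453,0.085,0]
    - [-1,-0.03,-0.453,0.085,0]

```text
clock: 3.05
tcp_pos: [0.3111, 0.3024, 0.2382]
orientation: [0.0, 0.994, 0.113, -0.002]
force: [0.6, 0.1, -0.4]
gripper_width: 0.0937
gripper_force: 0.0
```

Emit:
move_arm:
  plan:
    - [-1,0,0,0,0]
    - [-1,0,0,0,0]

```text
clock: 3.25
tcp_pos: [0.3137, 0.2992, 0.2403]
orientation: [0.001, 0.994, 0.11, 0.0]
force: [-0.6, 0.2, 0.4]
gripper_width: 0.094
gripper_force: 0.0
```

```bash
python3 -c "
from h import *
c=snap('wrist','w2')
p,Rt,s=tool();print(p,Rt.round(3),s['qpos'].round(2))
u,v=proj(c,[.325,.303,.05]);print(u,v)
for q in ['clip','clip_tab']:
  for d in arm.masks_of(q,c): print(q,d['bbox'],d['p'])
x0=int(max(0,min(u-80,352)));y0=int(max(0,min(v-60,264)));print(x0,y0)
cv2.imwrite('pics/w2c.png',cv2.resize(c['img'][y0:y0+120,x0:x0+160,::-1],None,fx=5,fy=5,interpolation=cv2.INTER_CUBIC))
"
```

```text
[0.31390815 0.29908003 0.24058153] [[ 0.976  0.218  0.001]
 [ 0.218 -0.976 -0.   ]
 [ 0.001  0.001 -1.   ]] [ 0.63 -0.18  1.51 -0.    1.81  1.98]
256.64582581391517 157.5314967963298
clip [179.5, 166.6, 214.1, 197.7] 0.96
clip [295.1, 162.0, 320.5, 192.7] 0.83
clip [240.7, 137.2, 267.6, 165.2] 0.74
clip [298.1, 106.4, 324.8, 132.2] 0.71
clip_tab [297.9, 103.3, 326.4, 133.8] 0.86
clip_tab [241.3, 137.6, 265.6, 164.3] 0.77
clip_tab [295.7, 161.4, 319.9, 190.8] 0.72
clip_tab [183.8, 167.1, 210.7, 198.4] 0.55
176 97
```

View pics/w2c.png

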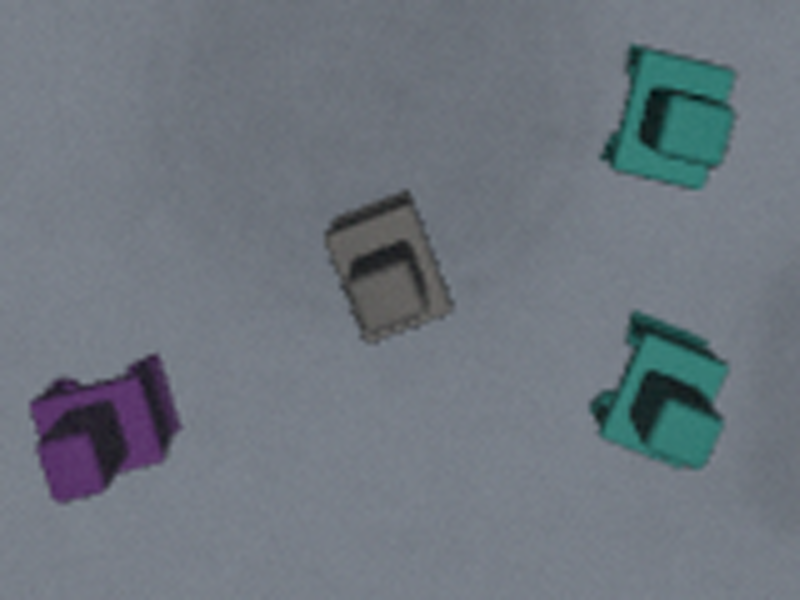

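```bash
python3 -c "
from h import *
c=pickle.load(open('w2.pkl','rb'))
f=lambda u,v,z: at_z(c,u/5+176-.4,v/5+97-.4,z)
P=np.array([f(u,v,.032) for u,v in [(330,236),(410,204),(453,311),(372,342)]])
print(P.round(4),P.mean(0).round(4))
print(np.linalg.norm(P[1]-P[0]),np.linalg.norm(P[2]-P[1]),np.linalg.norm(P[3]-P[2]),np.linalg.norm(P[0]-P[3]))
d=(P[1]+P[0]-P[2]-P[3]);print('clip x yaw',np.arctan2(d[1],d[0])); e=P[0]+P[3]-P[1]-P[2];print('y yaw',np.arctan2(e[1],e[0]))
T=np.array([f(u,v,.066) for u,v in [(348,287),(408,262),(424,318),(368,342)]]);print(T.round(4),T.mean(0).round(4))
# check by reprojecting
ctr=P.mean(0);y=np.arctan2(d[1],d[0]);X=np.array([np.cos(y),np.sin(y),0]);Y=np.array([-X[1],X[0],0])
for hx,hy,z in [(.015,.012,.032),(.007,.008,.066)]:
  print([((proj(c,[*(ctr+a*hx*X+b*hy*Y)[:2],z])-[176-.4,97-.4])*5).round().tolist() for a,b in [(1,1),(1,-1),(-1,-1),(-1,1)]])
"
```

```text
[[0.3347 0.3244 0.032 ]
 [0.3467 0.3066 0.032 ]
 [0.3229 0.2903 0.032 ]
 [0.3107 0.3085 0.032 ]] [0.3287 0.3074 0.032 ]
0.02141777514703421 0.028893437339021673 0.021941896489244765 0.02871671509729598
clip x yaw 0.5937229993372765
y yaw 2.1638861364146917
[[0.3289 0.3173 0.066 ]
 [0.3376 0.3051 0.066 ]
 [0.3257 0.2987 0.066 ]
 [0.3174 0.3101 0.066 ]] [0.3274 0.3078 0.066 ]
[[324.0, 236.0], [414.0, 200.0], [458.0, 312.0], [369.0, 346.0]]
[[346.0, 282.0], [411.0, 256.0], [433.0, 312.0], [369.0, 337.0]]
```

Emit:
move_arm:
  plan:
    - [0,0.0155,-0.005,0.03,-0.374]
    - [0,0.0155,-0.005,0.12,-0.374]
    - [0,0.0155,-0.005,0.12,-0.374]
    - [0,0.0155,-0.005,0.12,-0.374]
    - [0,0.0155,-0.005,0.12,-0.374]
    - [0,0.0155,-0.005,0.12,-0.374]
    - [0,0.0155,-0.005,0.12,-0.374]

```text
clock: 4.1
tcp_pos: [0.3288, 0.3102, 0.1237]
orientation: [-0.001, 0.956, 0.293, 0.003]
force: [-0.4, 0.4, 0.3]
gripper_width: 0.047
gripper_force: 0.0
```

```bash
python3 -c "
from h import *
p,Rt,s=tool();print(p,Rt.round(3),s['gripper_width'])
print(Rt.T@(np.array([.328,.3076,.035])-p), .594-np.arctan2(Rt[1,0],Rt[0,0]))
c=arm.camera('wrist');print(proj(c,[.328,.3076,.054]))
for d in arm.masks_of('clip',c)[:4]: print(d['bbox'],d['p'], c['img'][d['pixels']].mean(0).round())
t,y=proj(c,[.328,.3076,.066]).round().astype(int)
cv2.imwrite('pics/w3.png',cv2.resize(c['img'][max(0,y-75):y+75,t-100:t+100,::-1],None,fx=4,fy=4,interpolation=cv2.INTER_CUBIC));print(t-100,max(0,y-75))
"
```

```text
[0.32881595 0.31018908 0.1236649 ] [[ 0.828  0.561  0.005]
 [ 0.561 -0.828  0.004]
 [ 0.006 -0.    -1.   ]] 0.04695960749397915
[-0.00270418  0.00169253  0.08864906] -0.0016398360374823007
[259.53691918 198.34939496]
[148.9, 180.7, 194.7, 222.6] 0.74 [68. 47. 81.]
[324.3, 157.6, 368.0, 201.1] 0.59 [41. 95. 90.]
[247.5, 167.6, 272.5, 208.2] 0.55 [77. 77. 77.]
[296.1, 219.4, 336.1, 251.5] 0.52 [43. 71. 70.]
160 128
```

View pics/w3.png

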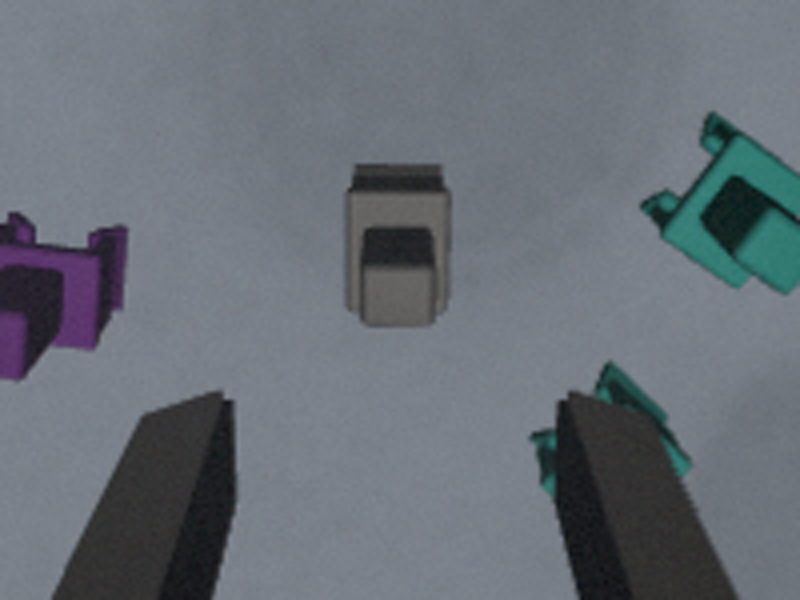

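Emit:
move_arm:
  plan:
    - [0,-0.001,0.001,0.03,0]
    - [0,-0.001,0.001,0.045,0]
    - [0,-0.001,0.001,0.045,0]
    - [0,-0.001,0.001,0.045,0]

```text
clock: 4.6
tcp_pos: [0.3269, 0.3081, 0.0761]
orientation: [-0.0, 0.956, 0.294, 0.001]
force: [0.6, 0.7, 0.3]
gripper_width: 0.0473
gripper_force: 0.0
```

```bash
python3 -c "
from h import *
p,Rt,s=tool();print(p,Rt.round(3),s['force'])
print(Rt.T@(np.array([.3283,.3079,.035])-p), .594-np.arctan2(Rt[1,0],Rt[0,0]))
"
```

```text
[0.32694795 0.30806383 0.07610558] [[ 0.827  0.562  0.001]
 [ 0.562 -0.827  0.001]
 [ 0.001  0.    -1.   ]] [0.60655402 0.71700161 0.34166703]
[0.00097563 0.0008946  0.04110683] -0.0028357354091521625
```

Descend, then close at 25 N.

Emit:
move_arm:
  plan:
    - [0,0.001,0.001,0.025,0]
    - [0,0.001,0.001,0.041,0]
    - [0,0.001,0.001,0.041,0]
    - [0.2,0.001,0.001,0.041,0]
    - [1,0.001,0.001,0.041,0]
    - [1,0.001,0.001,0.041,0]
    - [1,0.001,0.001,0.041,0]
    - [1,0.001,0.001,0.041,0]
  newtons: 20

```text
clock: 5.4
tcp_pos: [0.3284, 0.3076, 0.0348]
orientation: [-0.0, 0.956, 0.294, 0.001]
force: [0.5, -0.3, 1.1]
gripper_width: 0.0161
gripper_force: 20.0
```

Emit:
move_arm:
  plan:
    - [1,0,0,-0.04,0]
    - [1,0,0,-0.12,0]
    - [1,0,0.02,-0.15,0]
    - [1,-0.079,0.4,-0.265,0.372]
    - [1,-0.079,0.4,-0.265,0.372]
    - [1,-0.079,0.4,-0.265,0.372]
    - [1,-0.079,0.4,-0.265,0.372]
    - [1,-0.079,0.4,-0.265,0.372]
    - [1,-0.079,0.4,-0.265,0.372]
    - [1,-0.079,0.4,-0.265,0.372]

```text
clock: 6.4
tcp_pos: [0.4648, -0.0149, 0.2805]
orientation: [-0.0, 0.994, 0.112, 0.0]
force: [0.8, 1.3, -0.4]
gripper_width: 0.0157
gripper_force: 20.0
```

Emit:
move_arm:
  plan:
    - [1,0,0,0,0]
    - [1,0,0,0,0]
    - [1,0,0,0,0]

```text
clock: 6.7
tcp_pos: [0.464, -0.0122, 0.2793]
orientation: [-0.0, 0.994, 0.113, -0.001]
force: [-0.1, -0.4, -1.0]
gripper_width: 0.0158
gripper_force: 20.0
```

```bash
python3 -c "
from h import *
p,Rt,s=tool();print(p,Rt.round(3),s['gripper_width'],s['qpos'].round(2))
c=snap('wrist','w4',1.5625)
"
```

```text
[ 0.46402622 -0.01216801  0.27929157] [[ 0.975  0.224 -0.001]
 [ 0.224 -0.975  0.001]
 [-0.001 -0.001 -1.   ]] 0.015834252470597235 [-0.15 -0.1   1.37  0.    1.88  1.2 ]
```

View pics/w4.png

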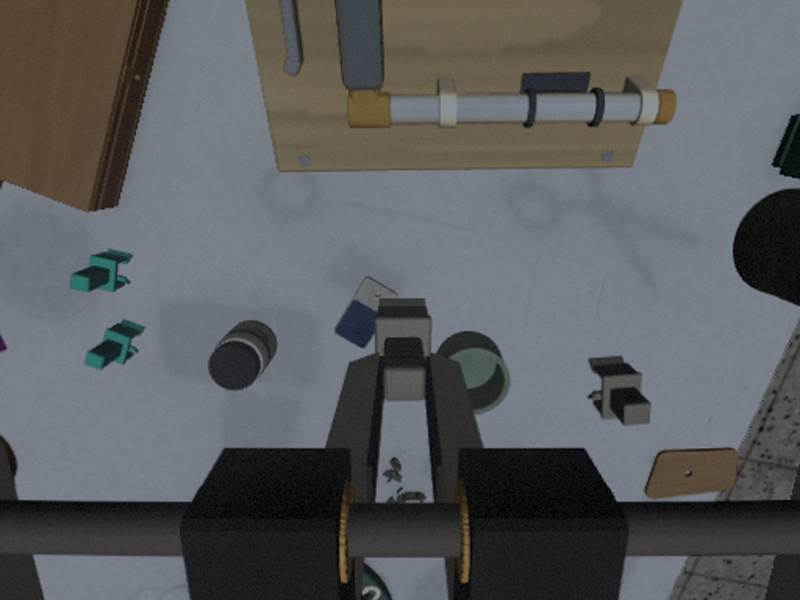

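```bash
python3 -c "
from h import *
a=pickle.load(open('w1.pkl','rb'));b=pickle.load(open('w4.pkl','rb'));t=arm.camera('top')
k=.64
# refined look: top camera crop for collars
im=t['img'][90:200,210:340,::-1]
cv2.imwrite('pics/t1.png',cv2.resize(im,None,fx=6,fy=5.4,interpolation=cv2.INTER_CUBIC))
for n,p,q in [('cL',(369,44),(531,107)),('cR',(431.5,44.5),(597,107)),('mid',(400,44.5),(564,107)),('scL',(181,104),(304,160)),('scR',(463,98),(607,156)),('cornL',(160,114),(279,171)),('cornR',(490,106),(633,166)),('gunElbow',(None),None)]:
  if p is None: continue
  ob=[(a,np.array(p)*k-.18),(b,np.array(q)*k-.18)]
  X=tri(ob);print(n,X.round(4),[ (proj(c,X)-o).round(1).tolist() for c,o in ob], 'top800',(proj(t,X)/k).round(1))
"
```

```text
cL [ 0.5933 -0.0746  0.097 ] [[0.1, -0.2], [-0.1, 0.2]] top800 [457.8 236.5]
cR [ 0.6043 -0.1213  0.0931] [[0.1, -0.4], [-0.2, 0.4]] top800 [482.7 231.4]
mid [ 0.5986 -0.0977  0.0953] [[0.1, -0.4], [-0.2, 0.4]] top800 [470.2 234. ]
scL [0.5188 0.0851 0.0396] [[0.1, -0.2], [-0.1, 0.2]] top800 [372.  280.1]
scR [ 0.5781 -0.1591  0.0397] [[0.1, -0.2], [-0.1, 0.2]] top800 [499.4 251.2]
cornL [0.5056 0.1047 0.0355] [[-0.1, 0.2], [0.1, -0.2]] top800 [361.7 287.1]
cornR [ 0.5764 -0.1845  0.0364] [[-0.1, 0.4], [0.2, -0.4]] top800 [512.3 252.5]
```

View pics/t1.png

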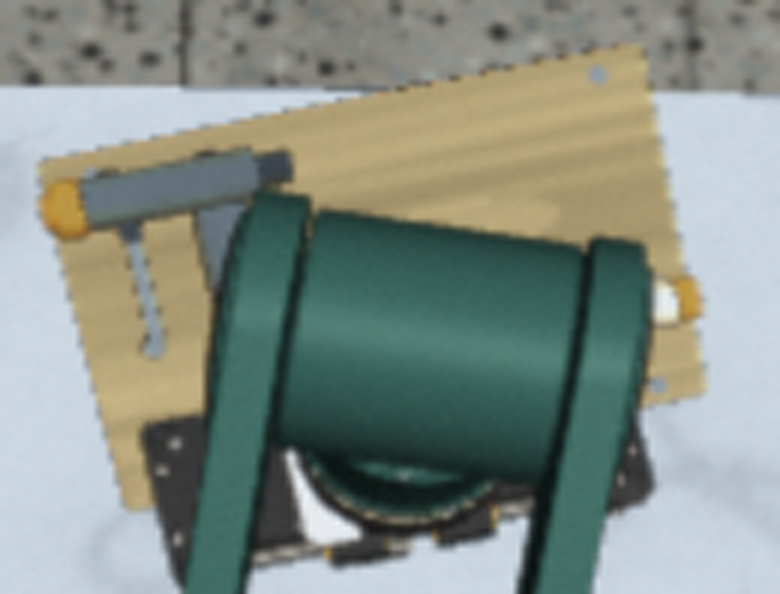

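Emit:
move_arm:
  plan:
    - [1,0.05,0.05,0,-0.013]
    - [1,0.112,0.113,0.08,-0.013]
    - [1,0.112,0.113,0.104,-0.013]
    - [1,0.112,0.113,0.104,-0.013]
    - [1,0.112,0.113,0.104,-0.013]
    - [1,0.112,0.113,0.104,-0.013]
    - [1,0.112,0.113,0.104,-0.013]

```text
clock: 7.5
tcp_pos: [0.5992, -0.0969, 0.1781]
orientation: [0.0, 0.993, 0.12, 0.001]
force: [-0.7, 0.4, -0.3]
gripper_width: 0.0162
gripper_force: 20.0
```

```bash
python3 -c "
from h import *
p,Rt,s=tool();print(p,Rt.round(3),s['qpos'].round(2))
c=snap('wrist','w5',1.5625)
print(proj(c,[.5986,-.0977,.0953])/.64)
"
```

```text
[ 0.599186   -0.09691758  0.17810655] [[ 0.971  0.237  0.003]
 [ 0.237 -0.971 -0.   ]
 [ 0.003  0.001 -1.   ]] [-0.25  0.21  1.24  0.    1.69  1.08]
[403.67172902 300.99036606]
```

View pics/w5.png

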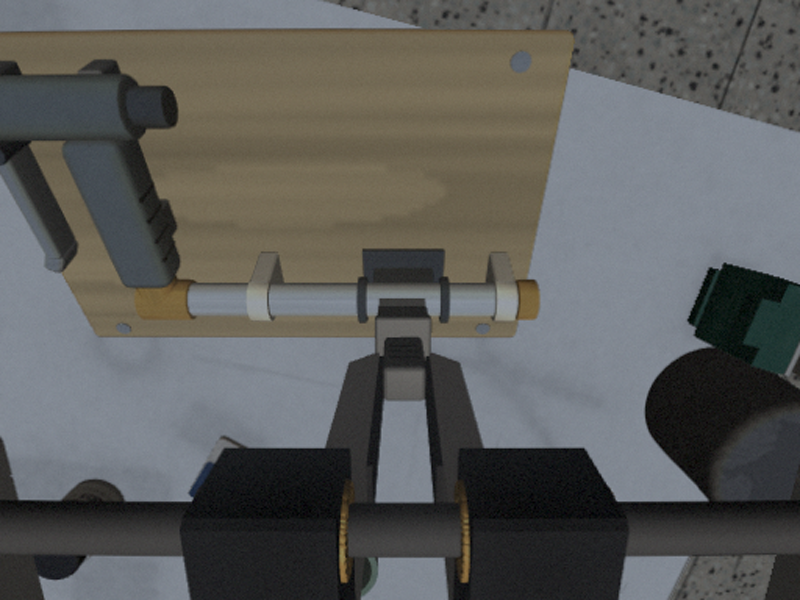

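```bash
python3 -c "
from h import *
cs=[pickle.load(open(f+'.pkl','rb')) for f in ('w1','w4','w5')]
k=.64
def T(n,*px):
  ob=[(c,np.array(p)*k-.18) for c,p in zip(cs,px) if p]
  X=tri(ob);print(n,X.round(4),[ (proj(c,X)-o).round(1).tolist() for c,o in ob]);return X
S=T('mid',(400,44.5),(564,107),(404,300.3))
L=T('cL',(369,44),(531,107),(363,300));r=T('cR',(431.5,44.5),(597,107),(445,300))
a=T('scL',(181,104),(304,160),(124,327));b=T('scR',(463,98),(607,156),(483,328))
cl=T('cornL',(160,114),(279,171),(98,337));cr=T('cornR',(490,106),(633,166),(515,336))
# upper: direct, gun points from w5/w4
hb=T('handle bottom L',None,(343,86),(125,286));hb2=T('handle bottom R',None,(383,90),(177,279));tb=T('bar tip',None,(293,68),(62,262))
s,c_=np.sin(.45),np.cos(.45);y=.239
ex=np.array([c_*np.cos(y),c_*np.sin(y),s]);ey=np.array([-np.sin(y),np.cos(y),0]);ez=np.cross(ex,ey)
for n,X in dict(a=a,b=b,cl=cl,cr=cr,L=L,r=r,hb=hb,hb2=hb2,tb=tb).items(): print(n,np.array([ex@(X-S),ey@(X-S),ez@(X-S)]).round(4))
"
```

```text
mid [ 0.5988 -0.0978  0.0943] [[0.2, -0.4], [-0.3, 0.3], [0.1, 0.2]]
cL [ 0.5936 -0.0747  0.0953] [[0.2, -0.2], [-0.3, 0.0], [0.0, 0.2]]
cR [ 0.6043 -0.1212  0.093 ] [[0.0, -0.4], [-0.3, 0.3], [0.3, 0.1]]
scL [0.5188 0.0849 0.0402] [[0.0, -0.2], [-0.0, 0.2], [-0.0, -0.1]]
scR [ 0.5779 -0.159   0.0412] [[0.1, -0.2], [0.2, 0.4], [-0.4, -0.3]]
cornL [0.5056 0.1039 0.0374] [[-0.2, 0.2], [0.3, -0.0], [-0.2, -0.2]]
cornR [ 0.5763 -0.1842  0.0374] [[-0.3, 0.4], [0.3, -0.3], [0.1, -0.1]]
handle bottom L [0.5757 0.0543 0.1096] [[0.7, 0.9], [-1.0, -0.9]]
handle bottom R [0.5814 0.0297 0.0981] [[-0.5, -0.6], [0.7, 0.6]]
bar tip [0.5799 0.09   0.1072] [[0.4, 0.5], [-0.6, -0.5]]
a [-0.0546  0.1964 -0.0338]
b [-0.0545 -0.0546 -0.0327]
cl [-0.0632  0.218  -0.0326]
cr [-0.0629 -0.0787 -0.0328]
L [0.0008 0.0237 0.0007]
r [-0.0008 -0.024  -0.0012]
hb [0.0189 0.1532 0.0078]
hb2 [ 0.0137  0.128  -0.0024]
tb [0.0292 0.1869 0.0002]
```

Emit:
move_arm:
  plan:
    - [1,-0.0005,0.001,0.03,0]
    - [1,-0.0005,0.001,0.045,0]
    - [1,-0.0005,0.001,0.045,0]
    - [1,-0.0005,0.001,0.045,0]
  newtons: 14

```text
clock: 7.95
tcp_pos: [0.5987, -0.099, 0.1321]
orientation: [0.0, 0.993, 0.119, 0.001]
force: [1.0, 0.4, 0.4]
gripper_width: 0.0162
gripper_force: 14.0
```

Emit:
move_arm:
  plan:
    - [1,0,0,0.002,0]
    - [1,0,0,0.002,0]

```text
clock: 8.15
tcp_pos: [0.5991, -0.0994, 0.1299]
orientation: [0.0, 0.993, 0.119, 0.001]
force: [0.1, 0.2, -1.2]
gripper_width: 0.0161
gripper_force: 14.0
```

Emit:
move_arm:
  plan:
    - [1,0,0,0.002,0]
    - [1,0,0,0.002,0]

```text
clock: 8.35
tcp_pos: [0.5991, -0.0995, 0.1277]
orientation: [0.0, 0.993, 0.119, 0.001]
force: [0.1, -0.4, 1.9]
gripper_width: 0.0159
gripper_force: 14.0
```

Emit:
move_arm:
  plan:
    - [1,0,-0.0015,0.002,0]
    - [1,0,-0.0015,0.002,0]

```text
clock: 8.55
tcp_pos: [0.5994, -0.0986, 0.127]
orientation: [0.001, 0.993, 0.119, 0.002]
force: [0.7, -0.3, 5.6]
gripper_width: 0.0153
gripper_force: 14.0
```

Emit:
move_arm:
  plan:
    - [1,0,0,0.002,0]
    - [1,0,0,0.002,0]

```text
clock: 8.75
tcp_pos: [0.5999, -0.0985, 0.1262]
orientation: [0.001, 0.993, 0.119, 0.003]
force: [-0.8, 0.3, 8.6]
gripper_width: 0.0158
gripper_force: 14.0
```

Emit:
move_arm:
  plan:
    - [1,-0.004,0,-0.0005,0]
    - [1,-0.008,0,0.0002,0]
    - [1,-0.008,0,0.0002,0]

```text
clock: 9.05
tcp_pos: [0.5922, -0.1, 0.1254]
orientation: [0.001, 0.993, 0.119, 0.003]
force: [0.1, 1.4, 6.2]
gripper_width: 0.0157
gripper_force: 14.0
```

Emit:
move_arm:
  plan:
    - [1,-0.004,0,0.0006,0]
    - [1,-0.008,0,0.0016,0]
    - [1,-0.008,0,0.0016,0]

```text
clock: 9.35
tcp_pos: [0.5839, -0.102, 0.1236]
orientation: [0.001, 0.993, 0.119, 0.002]
force: [-0.5, 0.8, 5.7]
gripper_width: 0.0158
gripper_force: 14.0
```

```bash
python3 -c "
from h import *
p,Rt,s=tool();print(p,s['force'])
c=arm.camera('wrist')
cv2.imwrite('pics/w6.png',cv2.resize(c['img'][140:290,160:360,::-1],None,fx=4,fy=4,interpolation=cv2.INTER_CUBIC))
for th in (0,.15,.3,.45):
  y=.239;u=np.array([np.cos(y),np.sin(y),0]);v=np.array([-u[1],u[0],0]);z=np.array([0,0,1.])
  piv=p+.019*z; X=np.cos(th)*u+np.sin(th)*z; Z=-np.sin(th)*u+np.cos(th)*z
  print(th,[((proj(c,piv+a*X+b*Z+w*v)-[160,140])*4).round().tolist() for a,b,w in [(.007,.012,.008),(-.007,.012,.008),(.015,-.022,.012),(.0145,-.054,.012)]])
"
```

```text
[ 0.58394867 -0.10196683  0.1235963 ] [-0.47752248  0.83854821  5.67414067]
0 [[334.0, 381.0], [335.0, 471.0], [317.0, 253.0], [326.0, 203.0]]
0.15 [[334.0, 396.0], [336.0, 478.0], [316.0, 239.0], [325.0, 166.0]]
0.3 [[334.0, 410.0], [337.0, 483.0], [315.0, 228.0], [323.0, 131.0]]
0.45 [[334.0, 425.0], [337.0, 485.0], [313.0, 220.0], [321.0, 99.0]]
```

View pics/w6.png

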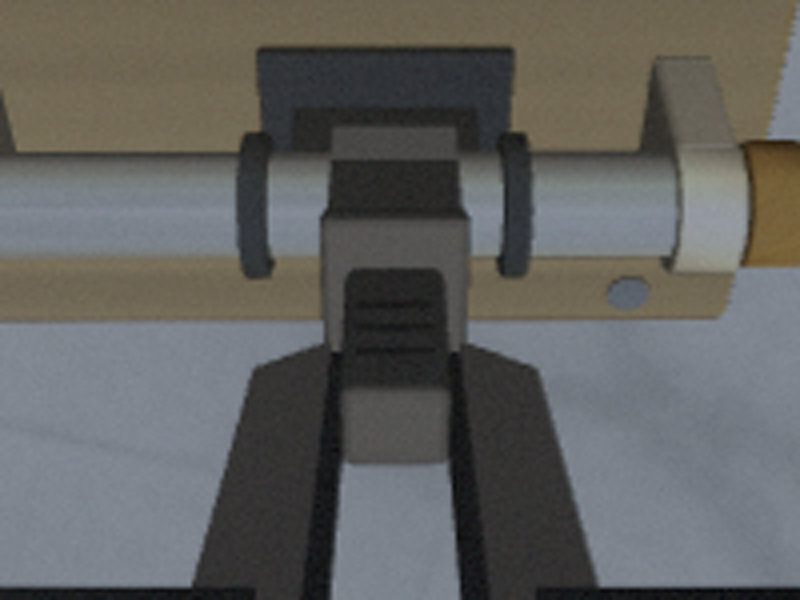

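Emit:
move_arm:
  plan:
    - [1,-0.004,-0.0008,0.0014,0]
    - [1,-0.008,-0.0015,0.003,0]
    - [1,-0.008,-0.0015,0.003,0]

```text
clock: 9.7
tcp_pos: [0.5753, -0.1028, 0.1203]
orientation: [0.001, 0.993, 0.118, 0.002]
force: [-2.5, -0.7, 6.4]
gripper_width: 0.016
gripper_force: 14.0
```

Emit:
move_arm:
  plan:
    - [1,0,0,0,0]
    - [1,0.001,0,0.0018,0]
    - [1,0.002,0,0.0036,0]
    - [1,0.002,0,0.0036,0]
  newtons: 30

```text
clock: 10.1
tcp_pos: [0.5771, -0.1025, 0.1176]
orientation: [0.001, 0.993, 0.118, 0.001]
force: [-3.2, -1.6, 9.3]
gripper_width: 0.0153
gripper_force: 30.0
```

Emit:
move_arm:
  plan:
    - [1,0.001,0,0.0018,0]
    - [1,0.002,0,0.0036,0]
    - [1,0.002,0,0.0036,0]

```text
clock: 10.4
tcp_pos: [0.5791, -0.1015, 0.1115]
orientation: [0.001, 0.993, 0.118, 0.001]
force: [0.1, -0.9, -0.2]
gripper_width: 0.0157
gripper_force: 30.0
```

Emit:
move_arm:
  plan:
    - [1,0.001,0,0.0015,0]
    - [1,0.002,0,0.003,0]
    - [1,0.002,0,0.003,0]

```text
clock: 10.7
tcp_pos: [0.5805, -0.1, 0.1062]
orientation: [-0.001, 0.993, 0.119, -0.0]
force: [2.9, -0.2, -5.4]
gripper_width: 0.0154
gripper_force: 30.0
```

Emit:
move_arm:
  plan:
    - [1,0.001,0,0.0015,0]
    - [1,0.001,0,0.002,0]
    - [1,0.001,0,0.002,0]

```text
clock: 11.0
tcp_pos: [0.5813, -0.1002, 0.1057]
orientation: [-0.0, 0.993, 0.119, -0.0]
force: [1.4, -0.4, -2.0]
gripper_width: 0.0157
gripper_force: 30.0
```

Emit:
move_arm:
  plan:
    - [1,0.001,0,0.0015,0]
    - [1,0.0015,0,0.002,0]
    - [1,0.0015,0,0.002,0]

```text
clock: 11.3
tcp_pos: [0.5821, -0.1003, 0.1053]
orientation: [0.0, 0.993, 0.119, -0.001]
force: [-3.3, -0.2, 4.4]
gripper_width: 0.0156
gripper_force: 30.0
```

```bash
cat > v.py <<'E'
from h import *
import sys
p,Rt,s=tool();print(p,s['force'])
c=snap('wrist',sys.argv[1])
cv2.imwrite('pics/%sc.png'%sys.argv[1],cv2.resize(c['img'][140:290,160:360,::-1],None,fx=4,fy=4,interpolation=cv2.INTER_CUBIC))
S=np.array([.5988,-.0978,.0923]);S=np.array(eval(sys.argv[2])) if len(sys.argv)>2 else S
y=.239;u=np.array([np.cos(y),np.sin(y),0]);v=np.array([-u[1],u[0],0]);z=np.array([0,0,1.])
for th in (.35,.45,.55):
  X=np.cos(th)*u+np.sin(th)*z; Z=-np.sin(th)*u+np.cos(th)*z
  print(th,[((proj(c,S+a*X+b*Z+w*v)-[160,140])*4).round().tolist() for a,b,w in [(.007,.0495,.008),(-.007,.0495,.008),(.015,.0155,.012),(.0145,-.0165,.012),(0,.0,.021)]])
E
python3 v.py w7
```

```text
[ 0.58205501 -0.10031682  0.10531247] [-3.30567377 -0.22419941  4.40087052]
0.35 [[343.0, 400.0], [346.0, 470.0], [322.0, 207.0], [330.0, 101.0], [276.0, 224.0]]
0.45 [[344.0, 428.0], [347.0, 488.0], [322.0, 221.0], [330.0, 98.0], [276.0, 224.0]]
0.55 [[345.0, 452.0], [348.0, 503.0], [322.0, 235.0], [329.0, 96.0], [276.0, 224.0]]
```

View pics/w7c.png

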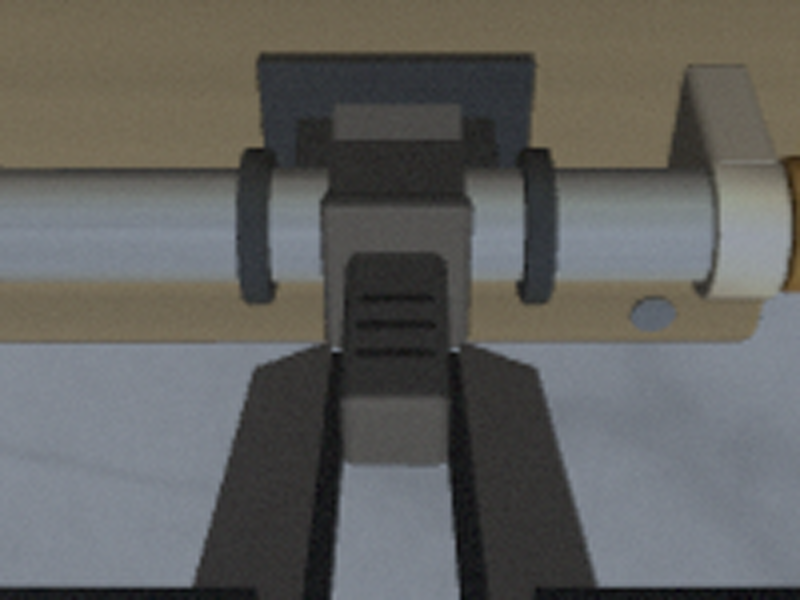

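Emit:
move_arm:
  plan:
    - [1,-0.001,0,0,0]
    - [1,-0.003,0,0.001,0]
    - [1,-0.005,0,0.002,0]
    - [1,-0.005,0,0.002,0]
  newtons: 14

```text
clock: 11.75
tcp_pos: [0.5795, -0.1015, 0.1038]
orientation: [0.001, 0.993, 0.119, 0.002]
force: [0.0, -0.4, 5.8]
gripper_width: 0.0158
gripper_force: 14.0
```

```bash
python3 v.py w8
python3 - <<'E'
from h import *
# row profile along clip centre column to find edges without a view
for t in ('w7','w8'):
    c=pickle.load(open(t+'.pkl','rb'))
    g=cv2.resize(c['img'][140:290,160:360].mean(2).astype(np.float32),None,fx=4,fy=4,interpolation=cv2.INTER_CUBIC)
    pr=g[:,375:420].mean(1); d=np.diff(cv2.GaussianBlur(pr[:,None],(1,9),0)[:,0])
    idx=[i for i in range(60,560) if abs(d[i])>1.2 and abs(d[i])==abs(d[i-8:i+9]).max()]
    print(t,[(i,round(float(d[i]),1)) for i in idx])
    pr=g[300:340,:].mean(0)
E
```

```text
[ 0.57947202 -0.1014549   0.10382757] [ 0.01936374 -0.44288012  5.78818483]
0.35 [[339.0, 384.0], [342.0, 456.0], [319.0, 192.0], [327.0, 87.0], [272.0, 211.0]]
0.45 [[340.0, 413.0], [343.0, 475.0], [319.0, 206.0], [326.0, 84.0], [272.0, 211.0]]
0.55 [[341.0, 438.0], [344.0, 490.0], [319.0, 220.0], [325.0, 82.0], [272.0, 211.0]]
w7 [(103, 3.0), (139, -5.8), (205, 4.5), (251, -6.4), (301, 3.2), (319, -3.4), (347, -3.3), (396, 4.4), (465, 5.6)]
w8 [(88, 3.2), (123, -4.9), (200, 4.8), (247, -7.1), (291, -4.8), (319, -4.2), (347, -3.7), (357, 3.1), (401, 4.3), (465, 5.5)]
```

Emit:
move_arm:
  plan:
    - [1,-0.0015,0,0.0003,0]
    - [1,-0.003,0,0.0008,0]
    - [1,-0.003,0,0.0008,0]
    - [1,-0.003,0,0.0008,0]

```text
clock: 12.2
tcp_pos: [0.5754, -0.1023, 0.1016]
orientation: [0.0, 0.993, 0.119, 0.0]
force: [0.6, -0.7, 5.4]
gripper_width: 0.0154
gripper_force: 14.0
```

```bash
cat > e.py <<'E'
from h import *
import sys
c=pickle.load(open(sys.argv[1]+'.pkl','rb'))
g=cv2.resize(c['img'][140:290,160:360].mean(2).astype(np.float32),None,fx=4,fy=4,interpolation=cv2.INTER_CUBIC)
pr=g[:,375:420].mean(1); d=np.diff(cv2.GaussianBlur(pr[:,None],(1,9),0)[:,0])
print([(i,round(float(d[i]),1)) for i in range(60,560) if abs(d[i])>1.2 and abs(d[i])==abs(d[i-8:i+9]).max()])
E
python3 v.py w9; python3 e.py w9
```

```text
[ 0.57544122 -0.10230432  0.10161563] [ 0.57246428 -0.66338681  5.37154432]
0.35 [[339.0, 363.0], [342.0, 437.0], [318.0, 169.0], [326.0, 65.0], [271.0, 191.0]]
0.45 [[340.0, 392.0], [343.0, 457.0], [318.0, 183.0], [326.0, 62.0], [271.0, 191.0]]
0.55 [[341.0, 419.0], [344.0, 472.0], [318.0, 198.0], [325.0, 59.0], [271.0, 191.0]]
[(64, 4.2), (103, -5.2), (174, -1.9), (191, 4.6), (235, -5.8), (293, 3.9), (316, -3.9), (325, 3.9), (347, -4.1), (358, 4.2), (404, 4.6), (462, 6.8)]
```

Emit:
move_arm:
  plan:
    - [1,0.0012,0,-0.0005,0]
    - [1,0.0012,0,-0.0005,0]
    - [0.3,0.0012,0,-0.0005,0]
    - [0.3,0.0012,0,-0.0005,0]
    - [0.3,0.0012,0,-0.0005,0]
    - [0.3,0.0012,0,-0.0005,0]

```text
clock: 12.85
tcp_pos: [0.5759, -0.1015, 0.1007]
orientation: [-0.0, 0.993, 0.119, -0.001]
force: [-0.3, 0.4, 0.9]
gripper_width: 0.0326
gripper_force: 0.0
```

Emit:
move_arm:
  plan:
    - [0.3,0,0,-0.03,0]
    - [0.3,-0.02,0,-0.06,0]
    - [0.3,-0.02,0,-0.06,0]
    - [0.3,-0.02,0,-0.06,0]

```text
clock: 13.25
tcp_pos: [0.5572, -0.1065, 0.1623]
orientation: [0.0, 0.993, 0.119, 0.001]
force: [0.8, -0.6, -1.0]
gripper_width: 0.033
gripper_force: 0.0
```

```bash
python3 -c "
from h import *
p,Rt,s=tool();print(p,s['force'])
c=snap('wrist','w10')
S=np.array([.5988,-.0978,.0923])
o=(proj(c,S)-[100,75]).round().astype(int);o=np.clip(o,0,[312,234]);print(o)
cv2.imwrite('pics/w10c.png',cv2.resize(c['img'][o[1]:o[1]+150,o[0]:o[0]+200,::-1],None,fx=4,fy=4,interpolation=cv2.INTER_CUBIC))
y=.239;u=np.array([np.cos(y),np.sin(y),0]);v=np.array([-u[1],u[0],0]);z=np.array([0,0,1.])
for th in (.35,.45,.55):
  X=np.cos(th)*u+np.sin(th)*z; Z=-np.sin(th)*u+np.cos(th)*z
  print(th,[((proj(c,S+a*X+b*Z+w*v)-o)*4).round().tolist() for a,b,w in [(.007,.0495,.008),(-.007,.0495,.008),(-.007,.0155,.008),(.015,.0155,.012),(-.015,.0155,.012),(.0145,-.0165,.012),(0,.0,.021)]])
"
```

```text
[ 0.55722866 -0.10647874  0.16230633] [ 0.75946852 -0.61708269 -0.98425884]
[159  72]
0.35 [[356.0, 399.0], [358.0, 465.0], [361.0, 367.0], [338.0, 268.0], [342.0, 400.0], [344.0, 200.0], [299.0, 299.0]]
0.45 [[357.0, 424.0], [358.0, 484.0], [362.0, 371.0], [338.0, 279.0], [343.0, 402.0], [343.0, 196.0], [299.0, 299.0]]
0.55 [[357.0, 448.0], [359.0, 500.0], [362.0, 375.0], [338.0, 290.0], [343.0, 403.0], [343.0, 193.0], [299.0, 299.0]]
```

View pics/w10c.png

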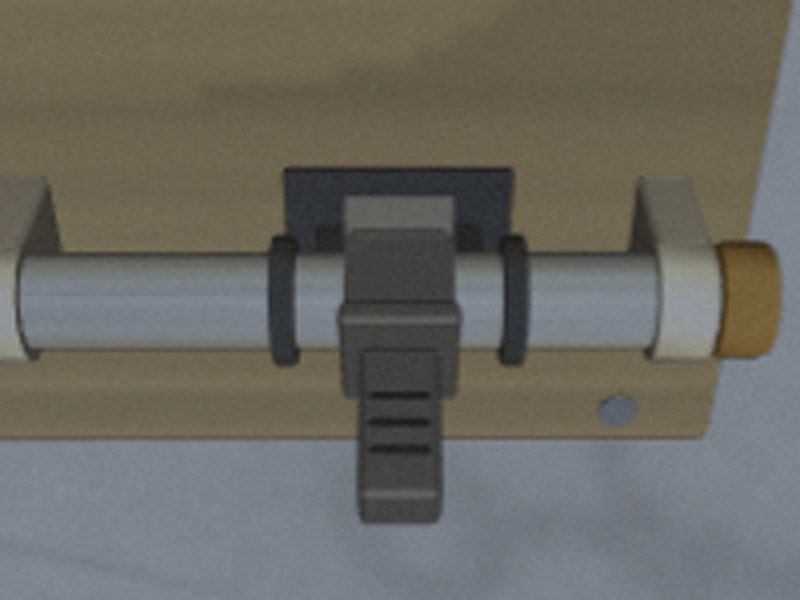

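Emit:
move_arm:
  plan:
    - [0.3,0.015,0,0.01,0]
    - [0.3,0.015,0,0.035,0]
    - [0.3,0.015,0,0.056,0]
    - [0.3,0.015,0,0.056,0]
    - [0.3,0.015,0,0.056,0]

```text
clock: 13.8
tcp_pos: [0.5707, -0.1025, 0.1039]
orientation: [-0.001, 0.993, 0.119, -0.002]
force: [0.2, 0.3, 0.7]
gripper_width: 0.0327
gripper_force: 0.0
```

Emit:
move_arm:
  plan:
    - [1,0,0,0,0]
    - [1,0,0,0,0]
    - [1,0,0,0,0]
    - [1,0,0,0,0]
  newtons: 12

```text
clock: 14.2
tcp_pos: [0.5719, -0.103, 0.1065]
orientation: [0.0, 0.993, 0.119, 0.001]
force: [0.1, 0.2, 0.2]
gripper_width: 0.0045
gripper_force: 0.3
```

```bash
python3 v.py w11; python3 e.py w11
```

```text
[ 0.57192697 -0.10297433  0.10654382] [0.07540725 0.2317817  0.23480093]
0.35 [[341.0, 324.0], [344.0, 399.0], [320.0, 138.0], [328.0, 40.0], [274.0, 163.0]]
0.45 [[342.0, 354.0], [345.0, 418.0], [320.0, 152.0], [328.0, 36.0], [274.0, 163.0]]
0.55 [[343.0, 380.0], [346.0, 435.0], [320.0, 166.0], [327.0, 34.0], [274.0, 163.0]]
[(79, -7.5), (184, 2.6), (207, -4.0), (230, -3.6), (291, -7.9), (327, -7.6), (351, -1.3), (363, -5.5), (374, 4.0), (432, -2.6), (454, 7.0)]
```

Run:
```python
from h import *
for n in ('wrist','top','scene'):
    c=arm.camera(n)
    for q in ('clip','clip_tab'):
        for d in arm.masks_of(q,c): print(n,q,np.round(d['bbox']),round(d['p'],2),c['img'][d['pixels']].mean(0).round())
    print('S',proj(c,[.5988,-.0978,.0923]))
c=arm.camera('wrist'); g=c['img'].mean(2)
print('cols 200..320 step 4; rows 140..300 step 4')
for r in range(136,270,4): print(r,' '.join('%3d'%g[r:r+2,k:k+2].mean() for k in range(206,312,4)))
```

```text
wrist clip [240. 149. 280. 224.] 0.76 [68. 68. 66.]
wrist clip_tab [241. 148. 279. 252.] 0.62 [68. 68. 66.]
S [259.61322102 180.58910179]
top clip [179. 223. 187. 233.] 0.6 [ 66. 184. 172.]
top clip [134. 256. 149. 268.] 0.54 [132.  76. 154.]
top clip_tab [179. 222. 187. 231.] 0.61 [ 58. 184. 170.]
top clip_tab [183. 245. 193. 255.] 0.44 [ 43. 181. 165.]
top clip_tab [134. 257. 147. 265.] 0.43 [122.  55. 144.]
S [300.8511087  149.91535549]
scene clip [133. 244. 143. 265.] 0.5 [134.  90. 150.]
scene clip [284. 174. 290. 182.] 0.47 [101.  97.  96.]
scene clip_tab [132. 247. 142. 262.] 0.66 [133.  89. 149.]
scene clip_tab [182. 233. 185. 240.] 0.62 [108. 160. 162.]
scene clip_tab [237. 151. 302. 205.] 0.44 [201. 182. 153.]
scene clip_tab [282. 172. 287. 180.] 0.43 [109. 104. 103.]
S [282.02471868 176.20054244]
cols 200..320 step 4; rows 140..300 step 4
136  96  95  96  96  94  96  95  95  95  95  95  93  94  93  93  94  94  94  95  94  94  95  97  97  97  95  96
140  93  94  94  94  90  51  49  50  49  49  50  50  48  48  49  48  48  47  47  49  48  48  80  95  95  93  96
144  93  93  9
[... 2869 characters left out ...]
 117 120 123 125 127 126 126
248 130 128 127 128 128 128 126  52  49  48  49  48  39  42  41  48  49  48  48  57 116 122 125 127 129 129 128
252 127 126 128 130 128 127 128  50  49  50  48  49  36  41  41  48  48  48  50  50 123 123 125 126 128 128 128
256 130 129 130 130 130 127 127  50  50  49  48  50  36  64  40  45  48  47  48  48 124 124 126 127 128 129 127
260 129 129 129 130 130 129 118  49  47  47  47  47  35  64  39  45  47  47  46  47 120 126 127 128 128 128 128
264 129 128 128 129 130 130  87  50  49  48  49  47  34  63  38  46  47  45  46  47  99 126 128 129 127 127 128
268 131 131 129 130 130 130  58  48  48  48  46  47  28  65  36  46  46  47  44  47  69 128 127 127 128 130 129
```

Run:
```python
from h import *
from scipy.optimize import least_squares
S=np.array([.5988,-.0978,.0923]);y=.239;u=np.array([np.cos(y),np.sin(y),0]);z=np.array([0,0,1.])
c=pickle.load(open('w10.pkl','rb'))
F=[(.007,.0495),(-.007,.0495),(.015,.0155),(.0145,-.0165),(.007,.0155)]
ob=np.array([490,522,305,195,350])/4+72-.4
def pr(x,c,F):
    th,du,dz=x;X=np.cos(th)*u+np.sin(th)*z; Z=-np.sin(th)*u+np.cos(th)*z
    return np.array([proj(c,S+du*u+dz*z+a*X+b*Z)[1] for a,b in F])
for fix in (0,1):
    f=lambda x:np.r_[pr(x,c,F)-ob,(x[1:]*(1e3 if fix==0 else 1e5))*.7]
    r=least_squares(f,[.6,0,0],x_scale=[.1,.001,.001]);print(r.x.round(4),r.fun.round(2))
for th in (.5,.6,.7,.8,.9,1.0,1.1): print(th,((pr([th,0,0],c,F)-72+.4)*4).round())
```

```text
[ 7.208e-01 -5.000e-04  1.000e-04] [-0.89  0.96  2.21 -0.08 -2.44 -0.38  0.07]
[ 0.7435 -0.      0.    ] [-0.65  0.8   2.12 -0.8  -2.71 -0.02  0.  ]
0.5 [438. 494. 286. 196. 319.]
0.6 [460. 509. 297. 194. 328.]
0.7 [480. 521. 309. 192. 336.]
0.8 [497. 530. 320. 192. 343.]
0.9 [511. 537. 331. 192. 351.]
1.0 [523. 541. 341. 194. 357.]
1.1 [532. 542. 351. 197. 363.]
```

Run:
```python
from h import *
S=np.array([.5988,-.0978,.0923]);y=.239;u=np.array([np.cos(y),np.sin(y),0]);z=np.array([0,0,1.])
p,Rt,s=tool();print(p,s['gripper_width'],s['gripper_force'],s['force'])
c=arm.camera('wrist')
g=c['img'][:,244:272].mean((1,2));print([(r,round(g[r])) for r in range(144,232,1)])
F=[(.007,.0495),(-.007,.0495),(.015,.0155),(.0145,-.0165),(.007,.0155)]
for th in (.45,.6,.7,.8,.9,1.0,1.1,1.2):
    X=np.cos(th)*u+np.sin(th)*z; Z=-np.sin(th)*u+np.cos(th)*z
    print(th,[round(proj(c,S+a*X+b*Z)[1],1) for a,b in F])
w=proj(c,S)[1];print('tube',w)
```

```text
[ 0.57138249 -0.10291436  0.1056834 ] 0.00031036161821339946 0.9261850104667246 [-0.55902563 -0.44029091  2.22379572]
[(144, 49), (145, 49), (146, 50), (147, 48), (148, 50), (149, 61), (150, 98), (151, 98), (152, 98), (153, 98), (154, 98), (155, 98), (156, 99), (157, 98), (158, 98), (159, 83), (160, 63), (161, 75), (162, 88), (163, 64), (164, 63), (165, 64), (166, 64), (167, 64), (168, 64), (169, 64), (170, 64), (171, 64), (172, 65), (173, 64), (174, 65), (175, 64), (176, 64), (177, 65), (178, 65), (179, 65), (180, 64), (181, 64), (182, 64), (183, 64), (184, 62), (185, 45), (186, 61), (187, 64), (188, 67), (189, 72), (190, 84), (191, 89), (192, 67), (193, 64), (194, 64), (195, 64), (196, 64), (197, 63), (198, 47), (199, 60), (200, 62), (201, 62), (202, 62), (203, 63), (204, 63), (205, 62), (206, 62), (207, 63), (208, 63), (209, 65), (210, 66), (211, 66), (212, 64), (213, 43), (214, 44), (215, 54), (216, 68), (217, 68), (218, 68), (219, 69), (220, 69), (221, 67), (222, 46), (223, 44), (224, 51), (225, 68), (226, 64), (227, 59), (228, 51), (229, 45), (230, 45), (231, 44)]
0.45 [np.float64(228.2), np.float64(244.5), np.float64(177.6), np.float64(148.5), np.float64(187.5)]
0.6 [np.float64(237.8), np.float64(250.2), np.float64(182.9), np.float64(147.6), np.float64(191.3)]
0.7 [np.float64(243.1), np.float64(252.9), np.float64(186.4), np.float64(147.4), np.float64(193.7)]
0.8 [np.float64(247.4), np.float64(254.6), np.float64(189.9), np.float64(147.6), np.float64(195.9)]
0.9 [np.float64(250.8), np.float64(255.5), np.float64(193.2), np.float64(148.1), np.float64(197.9)]
1.0 [np.float64(253.3), np.float64(255.6), np.float64(196.3), np.float64(148.9), np.float64(199.7)]
1.1 [np.float64(254.9), np.float64(254.9), np.float64(199.2), np.float64(150.1), np.float64(201.3)]
1.2 [np.float64(255.6), np.float64(253.5), np.float64(201.9), np.float64(151.6), np.float64(202.6)]
tube 180.2613874782609
```

Emit:
move_arm:
  plan:
    - [1,0,0,-0.03,0]
    - [1,-0.03,0,-0.07,0]
    - [1,-0.03,0,-0.07,0]
    - [1,-0.03,0,-0.07,0]

```text
clock: 15.2
tcp_pos: [0.5429, -0.1101, 0.1768]
orientation: [0.001, 0.993, 0.118, 0.002]
force: [-0.4, -0.2, -1.4]
gripper_width: 0.0004
gripper_force: 0.0
```

```bash
cat > f.py <<'E'
from h import *
import sys
p,Rt,s=tool();print(p.round(4),s['force'].round(1))
c=arm.camera('wrist');pickle.dump(c,open(sys.argv[1]+'.pkl','wb'))
S=np.array([.5988,-.0978,.0923])
b=[d for d in arm.masks_of('clip',c) ][:2];print([(np.round(d['bbox']).tolist(),round(d['p'],2)) for d in b],proj(c,S))
u0=int(round(proj(c,S)[0]))
g=c['img'].mean(2).astype(np.float32)
print('left,center,right strips')
r0=int(proj(c,S)[1])-45
col=g[:,u0-6:u0+7].mean(1)
print(r0,np.round(col[r0:r0+120]).astype(int).tolist())
print('bg tube strip',np.round(g[r0:r0+120,u0-36:u0-30].mean(1)).astype(int).tolist())
E
python3 f.py w12
```

```text
[ 0.5429 -0.1101  0.1768] [-0.4 -0.2 -1.4]
[([242.0, 101.0, 277.0, 180.0], 0.78)] [258.94037452 127.10298896]
left,center,right strips
82 [85, 86, 87, 89, 89, 90, 89, 90, 90, 91, 91, 91, 92, 92, 52, 44, 47, 47, 46, 47, 80, 91, 92, 92, 92, 91, 92, 92, 63, 69, 63, 61, 62, 60, 62, 60, 63, 60, 61, 62, 61, 61, 61, 61, 60, 46, 59, 62, 67, 86, 81, 60, 61, 62, 61, 62, 52, 55, 61, 61, 62, 62, 62, 62, 62, 62, 60, 33, 34, 59, 62, 64, 62, 44, 30, 51, 63, 63, 63, 61, 29, 41, 64, 64, 65, 64, 65, 65, 64, 66, 80, 92, 74, 66, 64, 63, 62, 63, 66, 96, 119, 120, 120, 120, 121, 122, 122, 122, 121, 120, 119, 120, 119, 120, 119, 119, 117, 116, 117, 116]
bg tube strip [86, 88, 88, 88, 89, 89, 89, 90, 91, 92, 91, 93, 92, 91, 92, 92, 91, 91, 92, 89, 90, 90, 92, 93, 94, 94, 94, 94, 94, 91, 83, 81, 79, 71, 56, 74, 80, 86, 90, 92, 95, 94, 92, 96, 100, 100, 98, 99, 99, 99, 99, 98, 100, 100, 99, 95, 86, 70, 83, 85, 85, 90, 92, 91, 92, 93, 95, 98, 99, 98, 94, 91, 91, 91, 90, 91, 92, 92, 94, 94, 97, 97, 86, 107, 124, 124, 124, 122, 123, 122, 123, 122, 123, 123, 124, 124, 122, 124, 123, 124, 125, 125, 124, 125, 126, 125, 125, 125, 125, 124, 125, 124, 123, 124, 124, 125, 123, 124, 126, 125]
```

Emit:
move_arm:
  plan:
    - [1,-0.05,0,-0.03,0]
    - [1,-0.09,0,-0.05,0]
    - [1,-0.09,0,-0.05,0]
    - [1,-0.09,0,-0.05,0]
    - [1,-0.09,0,-0.05,0]

```text
clock: 15.8
tcp_pos: [0.455, -0.1306, 0.2235]
orientation: [-0.001, 0.993, 0.119, -0.001]
force: [-0.3, -0.1, -0.3]
gripper_width: 0.0005
gripper_force: 0.0
```

```bash
python3 f.py w13
```

```text
[ 0.455  -0.1306  0.2235] [-0.3 -0.1 -0.3]
[([246.0, 0.0, 275.0, 67.0], 0.94)] [260.13937577  22.90707192]
left,center,right strips
-23 []
bg tube strip []
```

Run:
```python
from h import *
c=pickle.load(open('w13.pkl','rb'));g=c['img'].mean(2)
print(np.round(g[0:90,254:267].mean(1)).astype(int).tolist())
print(np.round(g[0:90,222:228].mean(1)).astype(int).tolist())
```

```text
[80, 82, 81, 81, 81, 65, 57, 56, 56, 57, 57, 57, 56, 57, 57, 57, 57, 52, 59, 68, 88, 67, 56, 57, 56, 56, 56, 57, 53, 48, 59, 58, 57, 57, 57, 57, 50, 31, 42, 58, 57, 48, 29, 47, 59, 59, 44, 30, 48, 58, 58, 58, 59, 58, 68, 85, 80, 64, 59, 59, 58, 57, 56, 58, 56, 56, 57, 66, 83, 88, 89, 89, 91, 91, 94, 82, 84, 112, 117, 116, 115, 116, 115, 115, 115, 114, 113, 113, 112, 111]
[87, 86, 85, 87, 86, 86, 86, 87, 88, 88, 90, 87, 96, 106, 113, 116, 114, 115, 121, 124, 121, 119, 118, 120, 118, 117, 118, 117, 117, 113, 110, 105, 96, 80, 71, 78, 82, 82, 84, 84, 86, 86, 87, 89, 89, 90, 89, 88, 88, 87, 89, 88, 88, 88, 88, 89, 90, 92, 93, 94, 94, 91, 89, 87, 86, 86, 86, 87, 88, 88, 88, 89, 92, 92, 93, 84, 79, 112, 119, 120, 120, 120, 120, 120, 120, 120, 119, 120, 120, 119]
```

Run:
```python
from h import *
from scipy.optimize import least_squares
S=np.array([.5988,-.0978,.0923]);y=.239;u=np.array([np.cos(y),np.sin(y),0]);z=np.array([0,0,1.])
cs={k:pickle.load(open(k+'.pkl','rb')) for k in('w10','w12','w13')}
f={'far':(194.1,173,55.3),'near':(202.1,181,67.5),'base':(159.1,138.3,28.8),'r1':(170.4,149.5,37.2),'r2':(176.9,156,42),'r3':(183.9,162.5,47),'bridge':(None,131.5,20.2)}
for n,v in f.items():
  for use in (('w12','w13'),('w10','w13')):
    ob=[(cs[k],r) for k,r in zip(cs,v) if r and k in use]
    if len(ob)<2: continue
    r=least_squares(lambda x:[proj(c,S+x[0]*u+x[1]*z)[1]-r for c,r in ob],[-.02,.03],x_scale=.01)
    print(n,use,(r.x*1e3).round(1),'r',round(np.hypot(*r.x)*1e3,1),'ang',round(np.arctan2(-r.x[0],r.x[1]),3))
```

```text
far ('w12', 'w13') [-32.   36.9] r 48.9 ang 0.715
far ('w10', 'w13') [-31.5  32.1] r 45.0 ang 0.776
near ('w12', 'w13') [-40.9  27. ] r 49.0 ang 0.987
near ('w10', 'w13') [-40.6  23.5] r 46.9 ang 1.046
base ('w12', 'w13') [-7.8 15.4] r 17.2 ang 0.467
base ('w10', 'w13') [-7.7 15. ] r 16.9 ang 0.474
r1 ('w12', 'w13') [-15.8  23. ] r 28.0 ang 0.602
r1 ('w10', 'w13') [-15.5  21. ] r 26.1 ang 0.635
r2 ('w12', 'w13') [-20.3  27.5] r 34.2 ang 0.636
r2 ('w10', 'w13') [-19.9  24.5] r 31.5 ang 0.682
r3 ('w12', 'w13') [-24.8  31.4] r 40.0 ang 0.669
r3 ('w10', 'w13') [-24.4  28.5] r 37.5 ang 0.71
bridge ('w12', 'w13') [-1.8 20.1] r 20.2 ang 0.089
```

Run:
```python
from h import *
S=np.array([.5988,-.0978,.0923]);y=.239;u=np.array([np.cos(y),np.sin(y),0]);z=np.array([0,0,1.])
c=pickle.load(open('w11.pkl','rb'))
for n,a in dict(bridge=(-1.8,20.1),base=(-7.8,15.4),r1=(-15.8,23),r2=(-20.3,27.5),r3=(-24.8,31.4),far=(-32,36.9),near=(-40.9,27)).items():
    print(n,proj(c,S+a[0]*.001*u+a[1]*.001*z).round(1))
t=np.array([.5719,-.1030,.1065])
for du in(-.008,0,.008): print('tip',du,proj(c,t+du*u).round(1),proj(c,t+du*u+.019*z).round(1))
g=c['img'];print(np.round(g[:,254:264].mean((1,2)))[180:250].astype(int).tolist())
for r in (226,230,234,238,242,246,250): print(r,g[r,230:290:3].mean(1).round().astype(int).tolist())
```

```text
bridge [259.7 191.3]
base [259.7 198.3]
r1 [259.8 214.2]
r2 [259.8 223.6]
r3 [259.9 232.9]
far [259.9 247.6]
near [259.8 253.7]
tip -0.008 [257.7 237.4] [257.7 250. ]
tip 0 [257.7 226.2] [257.7 238. ]
tip 0.008 [257.7 214.8] [257.7 225.6]
[64, 63, 64, 63, 52, 48, 60, 64, 67, 74, 87, 83, 65, 65, 63, 64, 64, 63, 45, 63, 63, 64, 64, 64, 65, 64, 63, 64, 63, 65, 64, 64, 62, 24, 33, 50, 64, 65, 65, 64, 66, 62, 26, 32, 50, 65, 65, 64, 61, 60, 58, 30, 30, 42, 60, 60, 61, 62, 60, 61, 60, 60, 61, 61, 60, 67, 75, 80, 67, 60]
226 [124, 124, 123, 122, 118, 109, 52, 56, 64, 65, 67, 68, 56, 51, 95, 120, 120, 117, 121, 123]
230 [127, 127, 98, 49, 47, 50, 50, 39, 48, 62, 62, 41, 40, 52, 47, 49, 51, 98, 118, 120]
234 [127, 54, 51, 52, 48, 51, 48, 35, 49, 67, 61, 40, 37, 49, 50, 49, 49, 49, 59, 116]
238 [121, 51, 51, 50, 50, 50, 49, 34, 50, 64, 64, 45, 37, 44, 46, 50, 47, 51, 55, 113]
242 [90, 52, 51, 52, 50, 52, 48, 30, 49, 65, 65, 46, 36, 46, 49, 52, 48, 47, 50, 96]
246 [69, 50, 50, 50, 51, 49, 52, 27, 58, 80, 82, 54, 31, 53, 49, 51, 52, 48, 48, 67]
250 [53, 47, 51, 50, 49, 48, 48, 28, 52, 66, 65, 46, 31, 49, 48, 49, 45, 48, 52, 56]
```

Emit:
move_arm:
  plan:
    - [1,0.03,0.001,0.04,0]
    - [1,0.07,0.001,0.09,0]
    - [1,0.0775,0.001,0.1135,0]
    - [1,0.0775,0.001,0.1135,0]
    - [1,0.0775,0.001,0.1135,0]
    - [1,0.0775,0.001,0.1135,0]

```text
clock: 16.5
tcp_pos: [0.5312, -0.1142, 0.114]
orientation: [0.001, 0.993, 0.119, 0.001]
force: [1.3, 0.0, 0.2]
gripper_width: 0.0004
gripper_force: 0.0
```

Emit:
move_arm:
  plan:
    - [1,0.02,0,0,0]
    - [1,0.029,0,0,0]
    - [1,0.029,0,0,0]
    - [1,0.029,0,0,0]

```text
clock: 16.9
tcp_pos: [0.5586, -0.1073, 0.1131]
orientation: [0.0, 0.993, 0.119, 0.001]
force: [-0.4, 0.1, 0.8]
gripper_width: 0.0009
gripper_force: 0.0
```

```bash
cat > t.py <<'E'
from h import *
import sys
# strip: print edges at clip column and predicted rows for theta
S=np.array([.5988,-.0978,.0923]);y=.239;u=np.array([np.cos(y),np.sin(y),0]);z=np.array([0,0,1.]);v=np.cross(z,u)
p,Rt,s=tool();d=p-S;print('u %.4f v %.4f z %.4f'%(d@u,d@v,d[2]),'F u %.1f z %.1f'%(s['force']@u,s['force'][2]),s['gripper_width'].round(4))
c=arm.camera('wrist');pickle.dump(c,open(sys.argv[1]+'.pkl','wb'))
g=c['img'].mean(2).astype(np.float32); k=int(round(proj(c,S)[0]));pr=g[:,k-6:k+6].mean(1)
r0=max(0,int(proj(c,S)[1])-40)
m=[r for r in range(r0+1,min(r0+125,383)) if pr[r]<pr[r-1] and pr[r]<=pr[r+1] and max(pr[r-3:r+4])-pr[r]>10]
M=[r for r in range(r0+1,min(r0+125,383)) if pr[r]>pr[r-1] and pr[r]>=pr[r+1] and pr[r]-min(pr[r-3:r+4])>10]
print('dark',m,'bright',M,'tube',proj(c,S)[1].round(1))
for th in np.arange(.35,1.0,.1):
    X=np.cos(th)*u+np.sin(th)*z; Z=-np.sin(th)*u+np.cos(th)*z
    print(round(th,2),{n:round(proj(c,S+a*X+b*Z)[1],1) for n,(a,b) in dict(foot=(.0145,-.0165),bridge=(.015,.0155),base=(.007,.0155),r1=(.007,.0266),r2=(.007,.0332),r3=(.007,.0395),far=(.007,.0495),near=(-.007,.0495)).items()})
E
python3 t.py w14
```

```text
Traceback (most recent call last):
  File "t.py", line 5, in <module>
    p,Rt,s=tool();d=p-S;print('u %.4f v %.4f z %.4f'%(d@u,d@v,d[2]),'F u %.1f z %.1f'%(s['force']@u,s['force'][2]),s['gripper_width'].round(4))
                                                                                                                   ^^^^^^^^^^^^^^^^^^^^^^^^
AttributeError: 'float' object has no attribute 'round'
```

```bash
sed -i "s/s\['gripper_width'\].round(4)/s['gripper_width']/" t.py; python3 t.py w14
```

```text
u -0.0413 v 0.0003 z 0.0208 F u -0.3 z 0.8 0.0009395335938409128
dark [119, 126, 138, 141, 161, 169, 175, 190, 198, 207, 218, 228] bright [120, 128, 136, 140, 159, 167, 176, 186, 193, 195, 203, 211, 222] tube 158.5
0.35 {'foot': np.float64(128.6), 'bridge': np.float64(150.2), 'base': np.float64(161.3), 'r1': np.float64(170.7), 'r2': np.float64(176.7), 'r3': np.float64(182.7), 'far': np.float64(193.0), 'near': np.float64(212.6)}
0.45 {'foot': np.float64(127.5), 'bridge': np.float64(153.6), 'base': np.float64(164.0), 'r1': np.float64(174.9), 'r2': np.float64(181.9), 'r3': np.float64(188.8), 'far': np.float64(200.6), 'near': np.float64(218.0)}
0.55 {'foot': np.float64(126.6), 'bridge': np.float64(157.1), 'base': np.float64(166.5), 'r1': np.float64(178.9), 'r2': np.float64(186.7), 'r3': np.float64(194.5), 'far': np.float64(207.5), 'near': np.float64(222.5)}
0.65 {'foot': np.float64(126.1), 'bridge': np.float64(160.6), 'base': np.float64(169.0), 'r1': np.float64(182.6), 'r2': np.float64(191.1), 'r3': np.float64(199.6), 'far': np.float64(213.7), 'near': np.float64(226.1)}
0.75 {'foot': np.float64(125.8), 'bridge': np.float64(164.0), 'base': np.float64(171.4), 'r1': np.float64(186.0), 'r2': np.float64(195.1), 'r3': np.float64(204.1), 'far': np.float64(218.9), 'near': np.float64(228.9)}
0.85 {'foot': np.float64(126.0), 'bridge': np.float64(167.4), 'base': np.float64(173.5), 'r1': np.float64(189.0), 'r2': np.float64(198.5), 'r3': np.float64(207.9), 'far': np.float64(223.3), 'near': np.float64(230.7)}
0.95 {'foot': np.float64(126.4), 'bridge': np.float64(170.7), 'base': np.float64(175.5), 'r1': np.float64(191.6), 'r2': np.float64(201.5), 'r3': np.float64(211.1), 'far': np.float64(226.7), 'near': np.float64(231.7)}
```

Emit:
move_arm:
  plan:
    - [1,0.003,0,-0.001,0]
    - [1,0.006,0,-0.004,0]
    - [1,0.006,0,-0.004,0]

```text
clock: 17.25
tcp_pos: [0.5649, -0.1056, 0.1167]
orientation: [0.0, 0.993, 0.119, 0.001]
force: [-0.5, -0.4, 0.7]
gripper_width: 0.0007
gripper_force: 0.0
```

```bash
python3 t.py w15
```

```text
u -0.0348 v 0.0004 z 0.0244 F u -0.5 z 0.7 0.0006545020706723892
dark [127, 135, 147, 151, 170, 178, 183, 198, 206, 215] bright [129, 137, 143, 149, 167, 176, 180, 186, 194, 200, 202, 204, 210, 217] tube 166.8
0.35 {'foot': np.float64(137.4), 'bridge': np.float64(159.5), 'base': np.float64(170.2), 'r1': np.float64(179.7), 'r2': np.float64(185.8), 'r3': np.float64(191.9), 'far': np.float64(202.3), 'near': np.float64(220.9)}
0.45 {'foot': np.float64(136.4), 'bridge': np.float64(162.9), 'base': np.float64(172.8), 'r1': np.float64(183.8), 'r2': np.float64(190.8), 'r3': np.float64(197.8), 'far': np.float64(209.6), 'near': np.float64(226.1)}
0.55 {'foot': np.float64(135.6), 'bridge': np.float64(166.3), 'base': np.float64(175.2), 'r1': np.float64(187.6), 'r2': np.float64(195.4), 'r3': np.float64(203.2), 'far': np.float64(216.2), 'near': np.float64(230.3)}
0.65 {'foot': np.float64(135.2), 'bridge': np.float64(169.7), 'base': np.float64(177.6), 'r1': np.float64(191.2), 'r2': np.float64(199.6), 'r3': np.float64(208.0), 'far': np.float64(222.0), 'near': np.float64(233.7)}
0.75 {'foot': np.float64(135.0), 'bridge': np.float64(173.0), 'base': np.float64(179.9), 'r1': np.float64(194.4), 'r2': np.float64(203.4), 'r3': np.float64(212.3), 'far': np.float64(226.9), 'near': np.float64(236.2)}
0.85 {'foot': np.float64(135.2), 'bridge': np.float64(176.3), 'base': np.float64(182.0), 'r1': np.float64(197.3), 'r2': np.float64(206.7), 'r3': np.float64(215.9), 'far': np.float64(231.0), 'near': np.float64(237.8)}
0.95 {'foot': np.float64(135.7), 'bridge': np.float64(179.4), 'base': np.float64(183.9), 'r1': np.float64(199.7), 'r2': np.float64(209.4), 'r3': np.float64(218.9), 'far': np.float64(234.2), 'near': np.float64(238.7)}
```

Run:
```python
from h import *
for n,p,y in (('w4',[.46403,-.01217,.27929],.226),('w5',[.5992,-.0969,.1781],.239)):
    c=pickle.load(open(n+'.pkl','rb'));p=np.array(p);u=np.array([np.cos(y),np.sin(y),0]);z=np.array([0,0,1.])
    print(n,{k:(proj(c,p+a*u+(b+.019)*z)/.64).round(1).tolist() for k,(a,b) in dict(far=(.007,.012),near=(-.007,.012),base=(.007,-.022),bridge=(.015,-.022),foot=(.0145,-.054)).items()})
    g=c['img'].mean(2)
    pr=g[:,254:263].mean(1);print([(r,round(r/.64),round(pr[r])) for r in range(185,262)if abs(pr[r]-pr[r-1])>6])
```

```text
w4 {'far': [402.4, 367.8], 'near': [402.5, 402.9], 'base': [402.6, 335.4], 'bridge': [402.6, 317.4], 'foot': [402.7, 297.7]}
[(191, 298, 57), (196, 306, 34), (203, 317, 57), (204, 319, 77), (205, 320, 94), (215, 336, 86), (216, 338, 32), (222, 347, 31), (224, 350, 26), (228, 356, 22), (229, 358, 29), (234, 366, 38), (235, 367, 54), (236, 369, 67), (237, 370, 78), (238, 372, 90), (256, 400, 100), (257, 402, 126)]
w5 {'far': [402.5, 367.4], 'near': [402.5, 402.6], 'base': [402.5, 335.3], 'bridge': [402.5, 317.4], 'foot': [402.5, 297.9]}
[(185, 289, 109), (186, 291, 121), (190, 297, 123), (191, 298, 59), (196, 306, 35), (203, 317, 60), (204, 319, 82), (205, 320, 101), (215, 336, 82), (216, 338, 34), (221, 345, 25), (222, 347, 34), (234, 366, 42), (235, 367, 59), (236, 369, 73), (237, 370, 86), (238, 372, 98), (256, 400, 105), (257, 402, 131)]
```

Run:
```python
from h import *
g=pickle.load(open('w15.pkl','rb'))['img'].mean(2)
for r in range(196,262,4): print(r,g[r,226:296:3].round().astype(int).tolist())
```

```text
196 [97, 94, 94, 91, 94, 93, 92, 58, 60, 62, 63, 62, 60, 65, 53, 95, 94, 96, 97, 95, 92, 95, 96, 97]
200 [100, 100, 99, 98, 100, 100, 93, 56, 66, 65, 67, 61, 62, 66, 53, 98, 100, 99, 98, 97, 99, 99, 100, 99]
204 [125, 124, 126, 124, 123, 123, 115, 59, 67, 66, 65, 63, 63, 61, 55, 121, 123, 126, 126, 129, 126, 127, 128, 125]
208 [128, 129, 123, 123, 121, 120, 112, 63, 59, 59, 58, 60, 60, 53, 56, 116, 118, 123, 122, 129, 125, 127, 128, 126]
212 [128, 128, 123, 125, 125, 120, 111, 60, 64, 64, 66, 67, 66, 65, 56, 121, 118, 118, 122, 122, 123, 127, 127, 127]
216 [124, 122, 123, 126, 123, 116, 110, 55, 38, 36, 36, 36, 38, 29, 58, 114, 120, 119, 115, 118, 122, 125, 124, 121]
220 [127, 126, 126, 124, 121, 117, 109, 62, 66, 63, 64, 66, 68, 65, 58, 121, 121, 119, 118, 120, 117, 117, 119, 119]
224 [126, 127, 127, 125, 122, 120, 111, 62, 65, 65, 62, 63, 67, 65, 59, 126, 122, 122, 119, 119, 115, 118, 115, 118]
228 [128, 128, 125, 125, 126, 123, 108, 54, 47, 50, 26, 55, 51, 53, 48, 103, 118, 120, 117, 117, 117, 119, 120, 120]
232 [129, 128, 131, 125, 51, 48, 51, 48, 49, 51, 19, 34, 46, 52, 48, 46, 50, 54, 85, 116, 116, 119, 121, 124]
236 [128, 127, 124, 120, 54, 55, 48, 48, 50, 50, 25, 52, 42, 49, 47, 47, 50, 51, 53, 113, 117, 119, 123, 124]
240 [126, 127, 128, 95, 51, 53, 51, 50, 49, 49, 25, 56, 43, 45, 49, 51, 48, 49, 49, 119, 118, 125, 125, 126]
244 [126, 127, 127, 53, 51, 50, 48, 51, 51, 44, 27, 59, 41, 45, 45, 47, 47, 48, 48, 107, 125, 124, 123, 124]
248 [126, 128, 127, 48, 49, 49, 48, 47, 48, 48, 23, 61, 39, 51, 45, 47, 51, 53, 48, 73, 125, 127, 126, 127]
252 [127, 126, 121, 49, 46, 45, 51, 46, 47, 47, 26, 61, 37, 47, 47, 43, 50, 47, 49, 60, 123, 122, 124, 127]
256 [128, 127, 97, 52, 51, 48, 49, 49, 49, 44, 21, 62, 36, 52, 44, 47, 50, 46, 50, 47, 125, 127, 125, 126]
260 [128, 130, 50, 48, 50, 48, 48, 49, 47, 45, 22, 66, 31, 47, 43, 44, 47, 48, 48, 50, 123, 126, 127, 128]
```

Emit:
move_arm:
  plan:
    - [1,-0.01,0,-0.03,0]
    - [0.3,0.0,0,-0.04,0]
    - [0.3,0.007,0,-0.04,0]
    - [0.3,0.007,0,-0.04,0]
    - [0.3,0.007,0,-0.02,0]
    - [0.3,0.007,0,0.01,0]
    - [0.3,0.007,0,0.0185,0]
    - [0.3,0.007,0,0.0185,0]
    - [0.3,0.007,0,0.0185,0]
  newtons: 15

```text
clock: 18.2
tcp_pos: [0.5713, -0.104, 0.0979]
orientation: [0.0, 0.993, 0.119, 0.0]
force: [0.1, 0.4, 0.3]
gripper_width: 0.0331
gripper_force: 0.0
```

```bash
python3 t.py w16|head -2;python3 - <<'E'
from h import *
g=pickle.load(open('w16.pkl','rb'))['img'].mean(2)
for r in range(176,262,4): print(r,g[r,226:296:3].round().astype(int).tolist())
E
```

```text
u -0.0282 v 0.0005 z 0.0056 F u 0.2 z 0.3 0.033085423834217954
dark [148, 161, 166, 188, 196, 201, 217, 227, 237, 250, 257] bright [153, 159, 164, 184, 194, 199, 204, 215, 221, 224, 231, 234, 239, 241, 253, 260] tube 182.7
176 [124, 125, 127, 125, 128, 66, 71, 66, 67, 68, 69, 70, 69, 68, 63, 67, 68, 129, 130, 126, 128, 130, 46, 51]
180 [129, 130, 131, 133, 130, 68, 67, 68, 69, 68, 69, 69, 70, 68, 68, 69, 67, 132, 131, 132, 131, 130, 50, 50]
184 [142, 142, 142, 142, 141, 67, 65, 67, 70, 70, 70, 69, 67, 63, 68, 68, 69, 143, 144, 143, 144, 143, 46, 54]
188 [137, 137, 137, 138, 95, 52, 52, 53, 53, 52, 53, 54, 52, 49, 55, 52, 50, 118, 138, 141, 139, 138, 49, 52]
192 [134, 134, 133, 132, 59, 76, 74, 74, 76, 76, 75, 76, 78, 76, 73, 77, 75, 83, 136, 136, 136, 135, 51, 57]
196 [127, 128, 128, 129, 78, 69, 68, 70, 65, 68, 66, 66, 66, 68, 69, 66, 69, 88, 133, 132, 133, 129, 52, 52]
200 [89, 106, 106, 107, 95, 69, 67, 64, 67, 64, 62, 66, 66, 66, 65, 66, 69, 94, 105, 107, 108, 58, 50, 55]
204 [96, 98, 99, 100, 93, 67, 66, 64, 69, 66, 71, 70, 70, 66, 67, 68, 65, 95, 96, 98, 96, 99, 99, 99]
208 [10
[... 859 characters left out ...]
 127, 128, 125, 112, 30, 50, 52]
240 [31, 30, 134, 131, 133, 129, 67, 72, 66, 72, 69, 68, 68, 69, 69, 87, 130, 129, 123, 124, 87, 25, 38, 54]
244 [28, 33, 132, 135, 133, 130, 63, 69, 70, 72, 66, 70, 71, 71, 69, 82, 131, 128, 126, 123, 84, 29, 27, 53]
248 [26, 31, 134, 137, 133, 131, 59, 73, 69, 71, 72, 72, 72, 71, 69, 82, 129, 129, 125, 120, 84, 28, 25, 54]
252 [33, 24, 134, 133, 136, 132, 75, 85, 84, 86, 87, 88, 87, 89, 89, 86, 127, 125, 126, 123, 64, 24, 32, 39]
256 [27, 31, 135, 135, 135, 133, 117, 68, 72, 70, 70, 67, 70, 70, 68, 111, 126, 123, 126, 126, 118, 29, 28, 35]
260 [29, 53, 137, 137, 134, 136, 130, 134, 131, 132, 130, 132, 130, 128, 127, 128, 128, 131, 130, 130, 130, 26, 20, 27]
```

Emit:
move_arm:
  plan:
    - [1,0,0,0,0]
    - [1,0,0,0,0]
    - [1,0,0,0,0]
    - [1,0,0,0,0]
  newtons: 15

```text
clock: 18.65
tcp_pos: [0.5714, -0.104, 0.0983]
orientation: [0.0, 0.993, 0.119, 0.0]
force: [-0.8, 1.0, 1.8]
gripper_width: 0.0154
gripper_force: 15.0
```

Emit:
move_arm:
  plan:
    - [1,0.0027,0,-0.0027,0]
    - [1,0.0056,0,-0.0052,0]
    - [1,0.0087,0,-0.0073,0]
    - [1,0.0119,0,-0.0091,0]
    - [1,0.0119,0,-0.0091,0]
    - [1,0.0119,0,-0.0091,0]

```text
clock: 19.25
tcp_pos: [0.583, -0.101, 0.1066]
orientation: [0.0, 0.993, 0.119, 0.0]
force: [-0.5, 0.2, 0.4]
gripper_width: 0.0155
gripper_force: 15.0
```

```bash
python3 t.py w17
```

```text
u -0.0161 v 0.0006 z 0.0143 F u -0.4 z 0.4 0.015485506996052265
dark [163, 175, 193, 202, 208, 221, 229, 238, 248, 261] bright [157, 166, 171, 199, 206, 219, 227, 234, 241, 252] tube 196.5
0.35 {'foot': np.float64(165.9), 'bridge': np.float64(192.2), 'base': np.float64(202.4), 'r1': np.float64(213.6), 'r2': np.float64(220.7), 'r3': np.float64(227.9), 'far': np.float64(240.1), 'near': np.float64(257.5)}
0.45 {'foot': np.float64(165.1), 'bridge': np.float64(195.7), 'base': np.float64(204.9), 'r1': np.float64(217.5), 'r2': np.float64(225.5), 'r3': np.float64(233.5), 'far': np.float64(247.0), 'near': np.float64(262.1)}
0.55 {'foot': np.float64(164.6), 'bridge': np.float64(199.1), 'base': np.float64(207.4), 'r1': np.float64(221.2), 'r2': np.float64(229.9), 'r3': np.float64(238.6), 'far': np.float64(253.2), 'near': np.float64(265.7)}
0.65 {'foot': np.float64(164.5), 'bridge': np.float64(202.6), 'base': np.float64(209.7), 'r1': np.float64(224.6), 'r2': np.float64(233.9), 'r3': np.float64(243.1), 'far': np.float64(258.5), 'near': np.float64(268.4)}
0.75 {'foot': np.float64(164.6), 'bridge': np.float64(205.9), 'base': np.float64(211.9), 'r1': np.float64(227.6), 'r2': np.float64(237.3), 'r3': np.float64(246.9), 'far': np.float64(262.8), 'near': np.float64(270.2)}
0.85 {'foot': np.float64(165.1), 'bridge': np.float64(209.2), 'base': np.float64(213.8), 'r1': np.float64(230.2), 'r2': np.float64(240.2), 'r3': np.float64(250.1), 'far': np.float64(266.2), 'near': np.float64(271.1)}
0.95 {'foot': np.float64(165.9), 'bridge': np.float64(212.2), 'base': np.float64(215.6), 'r1': np.float64(232.4), 'r2': np.float64(242.6), 'r3': np.float64(252.6), 'far': np.float64(268.8), 'near': np.float64(271.2)}
```

Emit:
move_arm:
  plan:
    - [1,0.0018,0,-0.0008,0]
    - [1,0.0036,0,-0.0014,0]
    - [1,0.0036,0,-0.0014,0]
    - [1,0.0036,0,-0.0014,0]

```text
clock: 19.7
tcp_pos: [0.5864, -0.1002, 0.1081]
orientation: [0.0, 0.993, 0.119, 0.0]
force: [-0.8, 0.7, -0.7]
gripper_width: 0.0154
gripper_force: 15.0
```

```bash
python3 t.py w18|head -6
```

```text
u -0.0127 v 0.0006 z 0.0158 F u -0.7 z -0.7 0.015439954779034747
dark [167, 196, 211, 223, 230, 238, 247, 255, 261] bright [161, 170, 177, 201, 208, 220, 227, 234, 236, 241, 252] tube 200.6
0.35 {'foot': np.float64(170.2), 'bridge': np.float64(196.8), 'base': np.float64(206.7), 'r1': np.float64(217.9), 'r2': np.float64(225.1), 'r3': np.float64(232.3), 'far': np.float64(244.6), 'near': np.float64(261.6)}
0.45 {'foot': np.float64(169.5), 'bridge': np.float64(200.2), 'base': np.float64(209.2), 'r1': np.float64(221.8), 'r2': np.float64(229.8), 'r3': np.float64(237.9), 'far': np.float64(251.4), 'near': np.float64(266.0)}
0.55 {'foot': np.float64(169.0), 'bridge': np.float64(203.6), 'base': np.float64(211.6), 'r1': np.float64(225.5), 'r2': np.float64(234.2), 'r3': np.float64(242.8), 'far': np.float64(257.4), 'near': np.float64(269.5)}
0.65 {'foot': np.float64(168.9), 'bridge': np.float64(207.0), 'base': np.float64(213.9), 'r1': np.float64(228.7), 'r2': np.float64(238.0), 'r3': np.float64(247.2), 'far': np.float64(262.5), 'near': np.float64(272.1)}
```

Emit:
move_arm:
  plan:
    - [1,0.001,0,0.0018,0]
    - [1,0.0014,0,0.0028,0]
    - [1,0.0014,0,0.0028,0]
  newtons: 25

```text
clock: 20.05
tcp_pos: [0.5875, -0.1002, 0.1082]
orientation: [0.001, 0.993, 0.119, 0.0]
force: [-6.2, 0.3, 9.6]
gripper_width: 0.0155
gripper_force: 25.0
```

Emit:
move_arm:
  plan:
    - [1,-0.001,0,-0.0015,0]
    - [1,-0.001,0,-0.002,0]
    - [1,-0.001,0,-0.002,0]

```text
clock: 20.35
tcp_pos: [0.5866, -0.1003, 0.108]
orientation: [0.0, 0.993, 0.119, 0.0]
force: [-4.0, 0.0, 5.5]
gripper_width: 0.0151
gripper_force: 25.0
```

```bash
python3 t.py w19|head -5
```

```text
u -0.0124 v 0.0005 z 0.0157 F u -3.9 z 5.5 0.015101663432954073
dark [167, 196, 203, 211, 223, 230, 238, 248, 262] bright [162, 193, 201, 219, 226, 228, 233, 236, 241, 252, 267] tube 201.0
0.35 {'foot': np.float64(170.6), 'bridge': np.float64(197.2), 'base': np.float64(207.1), 'r1': np.float64(218.4), 'r2': np.float64(225.6), 'r3': np.float64(232.8), 'far': np.float64(245.1), 'near': np.float64(262.1)}
0.45 {'foot': np.float64(169.9), 'bridge': np.float64(200.6), 'base': np.float64(209.7), 'r1': np.float64(222.3), 'r2': np.float64(230.3), 'r3': np.float64(238.3), 'far': np.float64(251.9), 'near': np.float64(266.5)}
0.55 {'foot': np.float64(169.5), 'bridge': np.float64(204.1), 'base': np.float64(212.1), 'r1': np.float64(225.9), 'r2': np.float64(234.6), 'r3': np.float64(243.3), 'far': np.float64(257.9), 'near': np.float64(270.0)}
```

Emit:
move_arm:
  plan:
    - [1,-0.0006,0,-0.0015,0]
    - [1,-0.0006,0,-0.0015,0]
    - [1,-0.0006,0,-0.0015,0]
  newtons: 8

```text
clock: 20.7
tcp_pos: [0.5863, -0.1002, 0.108]
orientation: [-0.0, 0.993, 0.119, 0.0]
force: [1.2, -0.3, -0.6]
gripper_width: 0.0154
gripper_force: 8.0
```

Force relieved; release and re-measure.

Emit:
move_arm:
  plan:
    - [0.3,0,0,0,0]
    - [0.3,0,0,0,0]
    - [0.3,0,0,0,0]

```text
clock: 21.0
tcp_pos: [0.5862, -0.1003, 0.1089]
orientation: [0.0, 0.993, 0.119, 0.0]
force: [1.2, -0.3, -0.0]
gripper_width: 0.0322
gripper_force: 0.0
```

```bash
python3 t.py w20|head -6
```

```text
u -0.0129 v 0.0005 z 0.0166 F u 1.1 z -0.0 0.03220921121098787
dark [167, 180, 185, 205, 213, 218, 233, 242, 251, 262, 268, 270] bright [161, 172, 182, 202, 211, 214, 219, 221, 229, 231, 236, 238, 245, 254, 266] tube 200.0
0.35 {'foot': np.float64(169.7), 'bridge': np.float64(196.1), 'base': np.float64(206.0), 'r1': np.float64(217.2), 'r2': np.float64(224.4), 'r3': np.float64(231.5), 'far': np.float64(243.7), 'near': np.float64(260.7)}
0.45 {'foot': np.float64(169.0), 'bridge': np.float64(199.5), 'base': np.float64(208.6), 'r1': np.float64(221.1), 'r2': np.float64(229.1), 'r3': np.float64(237.0), 'far': np.float64(250.5), 'near': np.float64(265.1)}
0.55 {'foot': np.float64(168.5), 'bridge': np.float64(203.0), 'base': np.float64(211.0), 'r1': np.float64(224.7), 'r2': np.float64(233.4), 'r3': np.float64(242.0), 'far': np.float64(256.5), 'near': np.float64(268.6)}
0.65 {'foot': np.float64(168.4), 'bridge': np.float64(206.3), 'base': np.float64(213.2), 'r1': np.float64(228.0), 'r2': np.float64(237.2), 'r3': np.float64(246.4), 'far': np.float64(261.6), 'near': np.float64(271.2)}
```

Emit:
move_arm:
  plan:
    - [0.3,0,0,-0.03,0]
    - [0.3,0,0,-0.07,0]
    - [0.3,-0.03,0,-0.08,0]
    - [0.3,-0.03,0,-0.08,0]
    - [0.3,-0.03,0,-0.08,0]

```text
clock: 21.55
tcp_pos: [0.557, -0.1074, 0.1892]
orientation: [0.0, 0.993, 0.118, 0.001]
force: [-0.5, 0.5, 0.4]
gripper_width: 0.0332
gripper_force: 0.0
```

```bash
python3 t.py w21
```

```text
u -0.0429 v 0.0005 z 0.0969 F u -0.4 z 0.4 0.03319478863677494
dark [112, 115, 126, 129, 142, 148, 152, 163, 169, 175, 191] bright [110, 113, 120, 123, 127, 140, 146, 150, 160, 166, 173, 178, 185, 194] tube 141.9
0.35 {'foot': np.float64(119.4), 'bridge': np.float64(134.5), 'base': np.float64(143.0), 'r1': np.float64(149.3), 'r2': np.float64(153.2), 'r3': np.float64(157.1), 'far': np.float64(163.6), 'near': np.float64(178.7)}
0.45 {'foot': np.float64(118.5), 'bridge': np.float64(137.0), 'base': np.float64(145.0), 'r1': np.float64(152.4), 'r2': np.float64(157.1), 'r3': np.float64(161.7), 'far': np.float64(169.4), 'near': np.float64(183.1)}
0.55 {'foot': np.float64(117.8), 'bridge': np.float64(139.5), 'base': np.float64(146.9), 'r1': np.float64(155.5), 'r2': np.float64(160.8), 'r3': np.float64(166.1), 'far': np.float64(174.7), 'near': np.float64(186.9)}
0.65 {'foot': np.float64(117.3), 'bridge': np.float64(142.1), 'base': np.float64(148.8), 'r1': np.float64(158.4), 'r2': np.float64(164.3), 'r3': np.float64(170.1), 'far': np.float64(179.6), 'near': np.float64(190.2)}
0.75 {'foot': np.float64(117.1), 'bridge': np.float64(144.7), 'base': np.float64(150.6), 'r1': np.float64(161.0), 'r2': np.float64(167.4), 'r3': np.float64(173.7), 'far': np.float64(183.9), 'near': np.float64(192.8)}
0.85 {'foot': np.float64(117.1), 'bridge': np.float64(147.3), 'base': np.float64(152.3), 'r1': np.float64(163.4), 'r2': np.float64(170.2), 'r3': np.float64(176.8), 'far': np.float64(187.6), 'near': np.float64(194.7)}
0.95 {'foot': np.float64(117.4), 'bridge': np.float64(149.7), 'base': np.float64(153.9), 'r1': np.float64(165.6), 'r2': np.float64(172.7), 'r3': np.float64(179.6), 'far': np.float64(190.7), 'near': np.float64(196.1)}
```

Emit:
move_arm:
  plan:
    - [0.3,0.015,0,0.03,0]
    - [0.3,0.015,0,0.07,0]
    - [0.3,0.015,0,0.091,0]
    - [0.3,0.015,0,0.091,0]
    - [0.3,0.015,0,0.091,0]
    - [1,0.015,0,0.091,0]
    - [1,0.015,0,0.091,0]
    - [1,0.015,0,0.091,0]
  newtons: 15

```text
clock: 22.4
tcp_pos: [0.5723, -0.104, 0.0995]
orientation: [0.0, 0.993, 0.119, 0.001]
force: [-0.4, 0.0, 1.8]
gripper_width: 0.0156
gripper_force: 15.0
```

Emit:
move_arm:
  plan:
    - [1,0.0031,0,-0.0026,0]
    - [1,0.0062,0,-0.0047,0]
    - [1,0.0095,0,-0.0066,0]
    - [1,0.0127,0,-0.0082,0]
    - [1,0.018,0,-0.01,0]
    - [1,0.0228,0,-0.0109,0]
    - [1,0.0228,0,-0.0109,0]
    - [1,0.0228,0,-0.0109,0]

```text
clock: 23.2
tcp_pos: [0.5946, -0.0984, 0.1094]
orientation: [0.0, 0.993, 0.119, 0.001]
force: [-1.6, -1.1, 4.6]
gripper_width: 0.0154
gripper_force: 15.0
```

```bash
sed -i 's/np.arange(.35,1.0,.1)/(.05,.15,.25,.35,.45,.6,.83)/' t.py; python3 t.py w22
```

```text
u -0.0043 v 0.0004 z 0.0171 F u -1.8 z 4.6 0.015422161372270569
dark [181, 192, 204, 221, 229, 235, 241, 250, 267] bright [173, 184, 189, 217, 226, 232, 239, 245, 255] tube 211.5
0.05 {'foot': np.float64(184.8), 'bridge': np.float64(199.0), 'base': np.float64(210.5), 'r1': np.float64(217.2), 'r2': np.float64(221.6), 'r3': np.float64(225.9), 'far': np.float64(233.5), 'near': np.float64(255.7)}
0.15 {'foot': np.float64(183.4), 'bridge': np.float64(202.2), 'base': np.float64(213.1), 'r1': np.float64(221.6), 'r2': np.float64(227.0), 'r3': np.float64(232.5), 'far': np.float64(241.9), 'near': np.float64(262.4)}
0.25 {'foot': np.float64(182.2), 'bridge': np.float64(205.4), 'base': np.float64(215.7), 'r1': np.float64(225.8), 'r2': np.float64(232.2), 'r3': np.float64(238.7), 'far': np.float64(249.8), 'near': np.float64(268.2)}
0.35 {'foot': np.float64(181.3), 'bridge': np.float64(208.7), 'base': np.float64(218.3), 'r1': np.float64(229.8), 'r2': np.float64(237.1), 'r3': np.float64(244.5), 'far': np.float64(257.0), 'near': np.float64(273.2)}
0.45 {'foot': np.float64(180.7), 'bridge': np.float64(212.1), 'base': np.float64(220.7), 'r1': np.float64(233.6), 'r2': np.float64(241.7), 'r3': np.float64(249.8), 'far': np.float64(263.5), 'near': np.float64(277.4)}
0.6 {'foot': np.float64(180.3), 'bridge': np.float64(217.1), 'base': np.float64(224.2), 'r1': np.float64(238.7), 'r2': np.float64(247.7), 'r3': np.float64(256.7), 'far': np.float64(271.8), 'near': np.float64(281.8)}
0.83 {'foot': np.float64(181.1), 'bridge': np.float64(224.5), 'base': np.float64(228.8), 'r1': np.float64(244.9), 'r2': np.float64(254.8), 'r3': np.float64(264.6), 'far': np.float64(280.5), 'near': np.float64(284.9)}
```

Emit:
move_arm:
  plan:
    - [1,0.002,0,-0.0012,0]
    - [1,0.004,0,-0.0012,0]
    - [1,0.005,0,-0.0012,0]
    - [1,0.005,0,-0.0012,0]

```text
clock: 23.65
tcp_pos: [0.5986, -0.0973, 0.1099]
orientation: [0.0, 0.993, 0.119, -0.0]
force: [-2.4, -0.8, 3.1]
gripper_width: 0.0157
gripper_force: 15.0
```

```bash
python3 t.py w23|head -6
```

```text
u -0.0001 v 0.0005 z 0.0176 F u -2.5 z 3.1 0.01566469828389528
dark [187, 198, 207, 225, 231, 236, 242, 249] bright [179, 194, 213, 220, 228, 233, 235, 238, 240, 244] tube 216.7
0.05 {'foot': np.float64(190.0), 'bridge': np.float64(204.9), 'base': np.float64(216.3), 'r1': np.float64(223.2), 'r2': np.float64(227.7), 'r3': np.float64(232.3), 'far': np.float64(240.1), 'near': np.float64(261.9)}
0.15 {'foot': np.float64(188.6), 'bridge': np.float64(208.1), 'base': np.float64(218.8), 'r1': np.float64(227.5), 'r2': np.float64(233.1), 'r3': np.float64(238.7), 'far': np.float64(248.4), 'near': np.float64(268.4)}
0.25 {'foot': np.float64(187.5), 'bridge': np.float64(211.3), 'base': np.float64(221.4), 'r1': np.float64(231.7), 'r2': np.float64(238.2), 'r3': np.float64(244.8), 'far': np.float64(256.1), 'near': np.float64(274.1)}
0.35 {'foot': np.float64(186.7), 'bridge': np.float64(214.6), 'base': np.float64(223.9), 'r1': np.float64(235.6), 'r2': np.float64(243.1), 'r3': np.float64(250.5), 'far': np.float64(263.2), 'near': np.float64(279.0)}
```

Emit:
move_arm:
  plan:
    - [1,-0.0006,0,-0.001,0]
    - [1,-0.0006,0,-0.001,0]
    - [0.6,-0.0006,0,-0.001,0]
    - [0.3,-0.0006,0,-0.001,0]
    - [0.3,-0.0006,0,-0.001,0]
  newtons: 6

```text
clock: 24.2
tcp_pos: [0.598, -0.0974, 0.1107]
orientation: [-0.0, 0.993, 0.119, 0.0]
force: [0.4, -0.0, 0.0]
gripper_width: 0.031
gripper_force: 0.0
```

Emit:
move_arm:
  plan:
    - [0.3,0,0,-0.02,0]
    - [0.3,0,0,-0.05,0]
    - [0.3,0,0,-0.09,0]
    - [0.3,0,0,-0.09,0]
    - [0.3,0,0,-0.09,0]

```text
clock: 24.7
tcp_pos: [0.5987, -0.0976, 0.2023]
orientation: [0.001, 0.993, 0.119, 0.002]
force: [0.0, -0.3, -0.4]
gripper_width: 0.033
gripper_force: 0.0
```

```bash
python3 t.py w24
```

```text
u -0.0001 v 0.0002 z 0.1100 F u -0.1 z -0.4 0.033020804914196025
dark [155, 161, 171, 176, 187, 189, 195, 199, 203, 216] bright [152, 158, 167, 180, 194, 197, 202] tube 184.2
0.05 {'foot': np.float64(165.6), 'bridge': np.float64(173.7), 'base': np.float64(182.0), 'r1': np.float64(185.6), 'r2': np.float64(187.9), 'r3': np.float64(190.2), 'far': np.float64(194.0), 'near': np.float64(209.6)}
0.15 {'foot': np.float64(164.5), 'bridge': np.float64(175.8), 'base': np.float64(183.8), 'r1': np.float64(188.6), 'r2': np.float64(191.7), 'r3': np.float64(194.7), 'far': np.float64(199.8), 'near': np.float64(214.6)}
0.25 {'foot': np.float64(163.5), 'bridge': np.float64(178.0), 'base': np.float64(185.6), 'r1': np.float64(191.6), 'r2': np.float64(195.4), 'r3': np.float64(199.1), 'far': np.float64(205.3), 'near': np.float64(219.1)}
0.35 {'foot': np.float64(162.7), 'bridge': np.float64(180.3), 'base': np.float64(187.4), 'r1': np.float64(194.5), 'r2': np.float64(199.0), 'r3': np.float64(203.3), 'far': np.float64(210.6), 'near': np.float64(223.1)}
0.45 {'foot': np.float64(162.2), 'bridge': np.float64(182.6), 'base': np.float64(189.2), 'r1': np.float64(197.3), 'r2': np.float64(202.3), 'r3': np.float64(207.3), 'far': np.float64(215.5), 'near': np.float64(226.6)}
0.6 {'foot': np.float64(161.7), 'bridge': np.float64(186.2), 'base': np.float64(191.8), 'r1': np.float64(201.1), 'r2': np.float64(206.9), 'r3': np.float64(212.6), 'far': np.float64(221.9), 'near': np.float64(230.7)}
0.83 {'foot': np.float64(162.0), 'bridge': np.float64(191.5), 'base': np.float64(195.3), 'r1': np.float64(206.1), 'r2': np.float64(212.7), 'r3': np.float64(219.1), 'far': np.float64(229.5), 'near': np.float64(234.7)}
```

```bash
cat > g.py <<'E'
from h import *
S=np.array([.5988,-.0978,.0923]);y=.239;s,c_=np.sin(.45),np.cos(.45)
ex=np.array([c_*np.cos(y),c_*np.sin(y),s]);ey=np.array([-np.sin(y),np.cos(y),0]);ez=np.cross(ex,ey)
def onp(c,px,h):
    e,r=ray(c,*px);t=((S+h*ez-e)@ez)/(r@ez);X=e+t*r-S;return np.array([X@ex,X@ey])
E
python3 - <<'E'
from g import *
c=pickle.load(open('w5.pkl','rb'))
for n,p,h in [('handL top',(65,150),.013),('handL bot',(123,285),.013),('handR top',(135,140),.013),('handR bot',(178,275),.013),('barL tip',(48,268),.01),('barR tip',(76,262),.01),('barL top',(0,160),.01),('barR top',(28,150),.01),('barrel lower edge',(60,140),.013),('tube elbow',(160,300),0)]:
    print(n,onp(c,np.array(p)*.64-.2,h).round(4))
c=pickle.load(open('w4.pkl','rb'))
for n,p,h in [('handL bot',(343,86),.013),('handR bot',(383,90),.013),('tipL',(284,70),.01),('tipR',(302,68),.01)]:
    print('w4',n,onp(c,np.array(p)*.64-.2,h).round(4))
E
python3 t.py w25 | head -2
```

```text
handL top [0.0996 0.149 ]
handL bot [0.0223 0.1512]
handR top [0.1039 0.1164]
handR bot [0.0291 0.1194]
barL tip [0.0316 0.1894]
barR tip [0.0356 0.1726]
barL top [0.0937 0.1831]
barR top [0.0984 0.1679]
barrel lower edge [0.1042 0.1492]
tube elbow [-1.000e-04  1.427e-01]
w4 handL bot [0.0218 0.1535]
w4 handR bot [0.0188 0.127 ]
w4 tipL [0.0319 0.1918]
w4 tipR [0.0329 0.1797]
u -0.0009 v 0.0007 z 0.1080 F u -0.5 z -0.4 0.032981496558284265
dark [154, 161, 170, 175, 187, 191, 195, 198, 203, 215] bright [151, 157, 166, 179, 184, 193, 196, 218] tube 183.5
```

Emit:
move_arm:
  plan:
    - [0.3,0.0,-0.03,-0.02,0]
    - [-0.7,0.02,-0.08,-0.02,0]
    - [-0.7,0.0515,-0.1554,-0.02,0]
    - [-0.7,0.0515,-0.1554,-0.02,0]
    - [-0.7,0.0515,-0.1554,-0.02,0]
    - [-0.7,0.0515,-0.1554,-0.02,0]
    - [-0.7,0.0515,-0.1554,-0.02,0]

```text
clock: 25.5
tcp_pos: [0.6109, 0.0646, 0.2196]
orientation: [0.0, 0.993, 0.118, -0.001]
force: [-0.5, -0.0, -0.2]
gripper_width: 0.0771
gripper_force: 0.0
```

```bash
cat > m.py <<'E'
from g import *
import sys
p,Rt,s=tool();d=p-S;u=np.array([np.cos(y),np.sin(y),0])
print('u %.4f v %.4f z %.4f'%(d@u,d@ey,d[2]),s['gripper_width'],s['force'].round(1))
c=arm.camera('wrist');pickle.dump(c,open(sys.argv[1]+'.pkl','wb'))
for d in arm.masks_of('trigger',c):
    m=d['pixels'];print(np.round(d['bbox']),round(d['p'],2),c['img'][m].mean(0).round())
    r,k=np.nonzero(m)
    P=np.array([onp(c,(a,b),.01) for a,b in zip(k[::7],r[::7])]);print('x',P[:,0].min().round(4),P[:,0].max().round(4))
    for x in np.arange(.02,.14,.01):
        q=P[abs(P[:,0]-x)<.005]
        if len(q)>3: print('  x %.3f y %.4f..%.4f'%(x,q[:,1].min(),q[:,1].max()))
G=S+.057*ex+.158*ey
for a,b in [(0,0),(0,.031),(0,-.031),(.02,.031)]: print(proj(c,G+a*ex+b*ey+.01*ez).round())
g=c['img'].mean(2)
r=int(proj(c,G+.01*ez)[1]);print(r,g[r,150:400:4].round().astype(int).tolist())
E
python3 m.py w26
```

```text
u 0.0502 v 0.1549 z 0.1273 0.07712273743170886 [-0.5 -0.  -0.2]
[215. 153. 230. 214.] 0.72 [78. 82. 85.]
x 0.0313 0.1019
  x 0.030 y 0.1843..0.1912
  x 0.040 y 0.1817..0.1919
  x 0.050 y 0.1804..0.1878
  x 0.060 y 0.1800..0.1872
  x 0.070 y 0.1799..0.1879
  x 0.080 y 0.1805..0.1873
  x 0.090 y 0.1796..0.1881
  x 0.100 y 0.1800..0.1895
[254. 191.]
[221. 192.]
[288. 191.]
[220. 175.]
191 [138, 139, 139, 137, 138, 141, 142, 138, 141, 137, 141, 140, 132, 105, 105, 105, 105, 102, 87, 100, 72, 104, 104, 102, 103, 104, 104, 60, 71, 78, 79, 78, 78, 78, 76, 103, 100, 103, 102, 101, 102, 103, 104, 101, 105, 100, 100, 100, 101, 101, 101, 100, 99, 102, 97, 101, 100, 101, 101, 101, 98, 100, 98]
```

Emit:
move_arm:
  plan:
    - [-0.7,0,0,0.04,0]
    - [-0.7,0,0,0.08,0]
    - [-0.7,0,0,0.105,0]
    - [-0.7,0,0,0.118,0]
    - [-0.7,0,0,0.118,0]
    - [-0.7,0,0,0.118,0]

```text
clock: 26.2
tcp_pos: [0.6123, 0.0651, 0.1044]
orientation: [0.0, 0.993, 0.118, 0.001]
force: [0.9, -0.7, 1.0]
gripper_width: 0.08
gripper_force: 0.0
```

```bash
python3 m.py w27
```

```text
u 0.0516 v 0.1551 z 0.0121 0.08000442050031543 [ 0.9 -0.7  1. ]
[189. 189. 219. 275.] 0.93 [75. 78. 80.]
x 0.0292 0.1027
  x 0.030 y 0.1822..0.1913
  x 0.040 y 0.1800..0.1917
  x 0.050 y 0.1786..0.1897
  x 0.060 y 0.1785..0.1878
  x 0.070 y 0.1775..0.1876
  x 0.080 y 0.1773..0.1872
  x 0.090 y 0.1779..0.1900
  x 0.100 y 0.1778..0.1907
[253. 247.]
[201. 247.]
[305. 247.]
[197. 225.]
247 [144, 134, 56, 56, 59, 56, 57, 32, 25, 30, 27, 111, 112, 107, 103, 104, 91, 43, 109, 110, 107, 110, 111, 108, 108, 105, 107, 63, 71, 76, 80, 82, 78, 79, 80, 79, 78, 80, 75, 103, 106, 105, 104, 106, 32, 14, 25, 18, 50, 52, 51, 50, 46, 82, 106, 104, 103, 105, 106, 104, 109, 104, 102]
```

Emit:
move_arm:
  plan:
    - [-0.65,0,0.002,0.004,0]
    - [-0.6,0,0.0046,0.004,0]
    - [-0.6,0,0.0046,0.004,0]
    - [-0.3,0,0.0046,0.004,0]
    - [0.2,0,0.0046,0.004,0]
    - [0.2,0,0.0046,0.004,0]
    - [0.2,0,0.0046,0.004,0]
    - [0.2,0,0.0046,0.004,0]
  newtons: 18

```text
clock: 27.1
tcp_pos: [0.6121, 0.0635, 0.0991]
orientation: [-0.002, 0.993, 0.12, 0.0]
force: [-2.0, 5.7, 1.6]
gripper_width: 0.0523
gripper_force: 17.7
```

```bash
python3 m.py w28
```

```text
u 0.0511 v 0.1536 z 0.0068 0.05233477728590354 [-2.   5.7  1.6]
[184. 190. 244. 276.] 0.61 [75. 78. 80.]
x 0.0328 0.1026
  x 0.030 y 0.1647..0.1710
  x 0.040 y 0.1619..0.1713
  x 0.050 y 0.1616..0.1716
  x 0.060 y 0.1615..0.1761
  x 0.070 y 0.1635..0.1797
  x 0.080 y 0.1658..0.1812
  x 0.090 y 0.1706..0.1896
  x 0.100 y 0.1725..0.1903
[250. 250.]
[197. 250.]
[303. 250.]
[192. 227.]
250 [151, 150, 149, 149, 149, 148, 121, 123, 56, 58, 57, 58, 57, 58, 28, 31, 51, 115, 102, 109, 107, 79, 61, 55, 115, 113, 113, 68, 81, 86, 84, 85, 82, 84, 84, 83, 83, 82, 56, 23, 23, 40, 57, 53, 58, 51, 53, 112, 82, 100, 105, 105, 104, 110, 112, 111, 112, 109, 110, 112, 110, 111, 109]
```

Emit:
move_arm:
  plan:
    - [1,0,0,0,0]
    - [1,0,0,0,0]
    - [1,0,0,0,0]
    - [1,0,0,0,0]
  newtons: 30

```text
clock: 27.6
tcp_pos: [0.6122, 0.0634, 0.0991]
orientation: [-0.002, 0.993, 0.12, 0.0]
force: [-1.5, 5.7, 1.7]
gripper_width: 0.0518
gripper_force: 29.2
```

```bash
python3 m.py w29
```

```text
u 0.0511 v 0.1534 z 0.0068 0.051782820183213264 [-1.5  5.7  1.7]
[182. 193. 244. 277.] 0.91 [75. 78. 80.]
x 0.0328 0.1026
  x 0.040 y 0.1623..0.1718
  x 0.050 y 0.1615..0.1720
  x 0.060 y 0.1613..0.1755
  x 0.070 y 0.1627..0.1791
  x 0.080 y 0.1672..0.1809
  x 0.090 y 0.1693..0.1895
  x 0.100 y 0.1727..0.1904
[250. 250.]
[197. 250.]
[303. 250.]
[192. 227.]
250 [152, 153, 152, 152, 148, 149, 121, 121, 57, 58, 60, 55, 57, 56, 24, 29, 35, 116, 100, 111, 106, 76, 58, 51, 115, 116, 109, 76, 82, 85, 86, 79, 87, 83, 86, 84, 86, 80, 32, 28, 19, 49, 56, 54, 53, 57, 56, 109, 81, 102, 103, 105, 97, 113, 114, 112, 111, 112, 111, 114, 111, 112, 114]
```

Emit:
move_arm:
  plan:
    - [0,0,0,0,0]
    - [-0.3,0,-0.002,0,0]
    - [-0.7,0,-0.0044,0,0]
    - [-0.7,0,-0.0044,0,0]
    - [-0.7,0,-0.0044,0,0]
    - [-0.7,0,-0.0044,-0.03,0]
    - [-0.7,0,-0.0044,-0.07,0]
    - [-0.7,0,-0.0044,-0.12,0]
    - [-0.7,0,-0.0044,-0.12,0]
    - [-0.7,0,-0.0044,-0.12,0]

```text
clock: 28.7
tcp_pos: [0.6125, 0.0647, 0.221]
orientation: [0.001, 0.993, 0.118, 0.002]
force: [-0.1, -0.0, -0.7]
gripper_width: 0.08
gripper_force: 0.0
```

Emit:
move_arm:
  plan:
    - [-0.7,-0.04,0.08,-0.01,0]
    - [-0.7,-0.08,0.12,-0.01,0]
    - [-0.7,-0.08,0.12,-0.01,0]
    - [-0.7,-0.08,0.12,-0.01,0]
    - [-0.7,-0.08,0.12,-0.01,0]

```text
clock: 29.2
tcp_pos: [0.561, -0.0708, 0.2269]
orientation: [-0.001, 0.993, 0.117, -0.001]
force: [-0.4, 0.4, -0.3]
gripper_width: 0.0801
gripper_force: 0.0
```

```bash
python3 m.py w30|head -12; python3 t.py w31
```

```text
u -0.0303 v 0.0352 z 0.1346 0.08005780249833769 [-0.4  0.4 -0.3]
[ 65.  52. 108. 128.] 0.87 [60. 62. 62.]
x 0.0296 0.1029
  x 0.030 y 0.1799..0.1886
  x 0.040 y 0.1729..0.1878
  x 0.050 y 0.1716..0.1868
  x 0.060 y 0.1713..0.1870
  x 0.070 y 0.1724..0.1877
  x 0.080 y 0.1715..0.1871
  x 0.090 y 0.1726..0.1891
  x 0.100 y 0.1723..0.1904
[280. 132. 308. 178.] 0.7 [61. 61. 59.]
u -0.0292 v 0.0366 z 0.1350 F u -0.3 z 0.6 0.08017291457148663
dark [123, 128, 136, 139, 162, 177] bright [121, 124, 133, 143, 148, 167, 179] tube 149.9
0.05 {'foot': np.float64(133.2), 'bridge': np.float64(137.9), 'base': np.float64(146.1), 'r1': np.float64(148.4), 'r2': np.float64(149.8), 'r3': np.float64(151.3), 'far': np.float64(153.6), 'near': np.float64(169.1)}
0.15 {'foot': np.float64(132.0), 'bridge': np.float64(139.9), 'base': np.float64(147.8), 'r1': np.float64(151.3), 'r2': np.float64(153.5), 'r3': np.float64(155.7), 'far': np.float64(159.3), 'near': np.float64(174.1)}
0.25 {'foot': np.float64(130.9), 'bridge': np.float64(141.9), 'base': np.float64(149.6), 'r1': np.float64(154.2), 'r2': np.float64(157.
[... 248 characters left out ...]
ar': np.float64(170.0), 'near': np.float64(182.9)}
0.45 {'foot': np.float64(129.2), 'bridge': np.float64(146.2), 'base': np.float64(153.1), 'r1': np.float64(159.8), 'r2': np.float64(164.0), 'r3': np.float64(168.2), 'far': np.float64(175.0), 'near': np.float64(186.7)}
0.6 {'foot': np.float64(128.4), 'bridge': np.float64(149.6), 'base': np.float64(155.6), 'r1': np.float64(163.7), 'r2': np.float64(168.7), 'r3': np.float64(173.6), 'far': np.float64(181.7), 'near': np.float64(191.4)}
0.83 {'foot': np.float64(128.2), 'bridge': np.float64(154.7), 'base': np.float64(159.1), 'r1': np.float64(168.9), 'r2': np.float64(174.8), 'r3': np.float64(180.6), 'far': np.float64(189.9), 'near': np.float64(196.3)}
```

```bash
python3 -c "
from plant import arm
print(arm.sign_off())"
```

```text
the job is handed in; nothing more can be done
None
```

I pushed the small clip home on the tube between the collars, squeezed the trigger to its stop and let it spring back, then handed the job in; by my measurements the clip rests about 0.1–0.2 rad off square because the first release let it swing and I had to regrip it, and I viewed 11 pictures against the limit of 10.

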